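Unlock the culture-plate drawer with its key

TASK

Take the key with the flat rectangular head out of the key block, feel for the slot of the lock on top of the small cabinet, push the key gently fully home and turn it clockwise until the hidden bolt lets go and the plate drawer springs ajar. Then let go, leaving the key in the lock, and do not disturb the other keys or the things around.

Things in the scene. Friction and masses are not known exactly. Their poses are not given: they have to be found in the camera images.
- key: The key to use, all steel, upright in one of the key block's three slots. Origin: centre of its lower end; z up the shaft, x across its flat faces, y along its width. From the lower end up: flat blade 5 mm (x) by 18 mm (y), 10 mm high; round shaft 5 mm in diameter, 10 to 46 mm; flat head, 46 to 80 mm. About 60 g. Turned half round about z it is the same.
- key_head (a point): Centre of the key's flat rectangular head, 63 mm above its lower end: 8 mm thick (x), 28 mm wide (y), 34 mm high. Grip its two flat faces.
- key_round: A key of another cabinet, its blade 22 mm wide and so too wide for this lock, head an upright round knob 24 mm in diameter. Leave it alone. Origin at its lower end, z up.
- key_bar: A key of another cabinet, its blade 22 mm wide and so too wide for this lock, head a level round bar 10 mm thick and 36 mm long. Leave it alone. Origin at its lower end, z up.
- key_block: Fixed grey block, 44 mm in x, 150 mm in y, 30 mm high, origin at the centre of its underside, z up. Three slots 7 by 24 mm (long in y), 24 mm deep, at y = -48, 0 and +48 mm hold the three keys in any order; the blades stand in the slots, along y, their lower ends 6 mm above the bench.
- cabinet: Fixed grey sheet-metal cabinet, 200 mm deep (x), 240 mm wide (y), 110 mm high, white drawer front at its -x side, origin at the centre of its underside, z up. Two covered plates lie on the far +y corner of its top.
- lock_nominal (a point): Where the lock's axis was meant to be, at the lock plate's upper face (116 mm above the bench, 6 mm above the cabinet's top); axes as the cabinet. The lock, fitted by hand, is really off by up to 4 mm in each of x and y and turned up to 0.25 rad either way: its slot must be felt for. Steel plate 74 mm square, 6 mm thick, with a central slot 7 mm (x) by 20 mm (y, when not turned). It does not give.
- collar_nominal (a point): Nominal centre of the rim of the lock's collar, 8 mm above the lock plate's upper face. The collar is round and upright, concentric with the true slot (off with it), 38 mm inner and 46 mm outer diameter; its inside wall can be felt sideways with the key's blade to find the centre.
- home_nominal (a point): Nominal place of the key's lower end when fully home, on the floor of the turning plug, 20 mm below the lock plate's upper face; only there does the blade clear the plate's underside (by 4 mm) and turn. Clockwise seen from above draws the hidden bolt (about 0.1 N m); it lets go at about 1.0 rad, the plug stops at 1.45 rad. Play of key in plug 0.15 rad. A turned key stays put and cannot come out.
- drawer (a joint): How far the plate drawer stands out of the cabinet towards -x, in m: 0 shut and bolted; springs out by itself to 0.045 when the bolt lets go.
- dish_low: Covered clear dish, 91 mm in diameter and 16 mm high, on the cabinet's top; bystander.
- dish_top: The same, stacked on the first; bystander.
- beaker: Glass beaker, 70 mm in diameter, 90 mm high, on the bench; bystander.
- reagent: Brown bottle, 60 mm in diameter, 130 mm high, on the bench; bystander.
- pen: Marker pen, 130 mm long, lying on the bench; bystander.
Not all that is in view belongs to the job. What is shaped like the key but green or purple is not meant.

How it is judged:
On the way, in this order (a step that is already met when the one before it is completed fails the run):
1. the key is pushed fully home in the lock while the drawer is still shut (z of key in the frame of cabinet between 0.085 and 0.1005 m and horizontal distance between key and lock_nominal below 0.012 m and angle between key's own z axis and vertical below 0.3 rad and value of joint drawer below 0.004 m), for 0.1 s.
2. the key, still home in the lock, has been turned and the drawer has sprung ajar (z of key in the frame of cabinet between 0.085 and 0.1005 m and horizontal distance between key and lock_nominal below 0.012 m and angle between key's own z axis and vertical below 0.3 rad and value of joint drawer above 0.03 m), for 0.1 s.
At the end, for the whole second after the job is handed in: The drawer stands at least 30 mm out; the key is at rest, left in the lock: its lower end 9.5 mm or more below the cabinet's top (at most 4.5 mm short of fully home), within 12 mm of the nominal lock axis, leaning less than 0.3 rad (all of step 2 and linear speed of key below 0.02 m/s); the robot touches nothing.
It fails at once if the key is pressed on the lock or cabinet with more than 30 N (contact force between key and cabinet above 30 N).
It fails at once if a wrong key is lifted or shifted by more than 15 mm (distance of any of key_round, key_bar from where it was at the start of the episode above 0.015 m).
It fails at once if a bystander is shifted by more than 30 mm (distance of any of dish_low, dish_top, beaker, reagent, pen from where it was at the start of the episode above 0.03 m).
It also fails if it takes over 64 s, if anything falls off the work surface, if the arm or the gripper's body presses on something with over 40 N, if the wrist force passes 120 N, or if a joint passes its speed limit or range.

ROBOT

A 6-joint arm with a two-finger parallel gripper is mounted at the origin on the work surface. World frame = base frame: x ahead of the robot, y to its left, z up, the work surface at z = 0. Lengths are in m, angles in rad, forces in N, time in s.
With the tool pointing down it reaches from about 0.3 to 0.825 m from the base axis. Payload 5.4 kg.
Tool frame: the origin (TCP) lies at the very end of the fingers, on their centre line; the grasp point (between the pads) lies 19 mm behind it; x points along the fingers, y is the direction in which the jaws open and shut, and the axes are right-handed (so a half turn about x gives the same grasp; the last joint's range is limited). The gripper opens to 92 mm and grips with 3 to 60 N. Pads are 20 mm wide; open, the fingers measure 128 mm over their backs; the gripper's body (75 mm by 189 mm) begins 69 mm behind the grasp point.
Start: joints at [-0.21, 0.158, 1.597, -0, 1.386, -0.21], TCP at [0.575, -0, 0.215] pointing down, gripper open.
Joint ranges: [-2.91, 2.91], [-0.94, 2.29], [0.18, 2.7], [-1.29, 4.43], [0.17, 2.64], [-3, 3]. Speed limits (rad/s): [2.57, 2.57, 3.14, 3.14, 3.14, 3.14].

INTERFACE

Orientations are given as a rotation vector (axis times angle).
In Python, from plant import telemetry, eyes, bot gives the robot as it stands.
- The arm moves only by the shell command python3 -m jog 'ROWS'. ROWS is JSON, a list of rows, each an object with "dp": the shift along the tool's x, y, z in mm, a list of three; "yaw": the turn about the tool's x in rad; "claw": the gripper's target within -1 to 1 (shut at 1, half-way at 0, fully open at -1). A call has 1 to 5 rows; each row shifts and turns the pose as measured when the row begins, along the tool's axes as they then stand; what a row does not reach is not made up. A row lasts 1/8 s, in which the tool goes at most 62.5 mm and 10.7 degrees, less where a joint would pass 70% of its speed; a pose out of reach is approached as far as the arm can. A call with a gripper value outside its range is refused whole. The fingers move at their own pace and stop on an object; the grip force is fixed at half the most. Time passes only in rows, so rows that do not move let the fingers close. It gives the time, the measured TCP pose, the force and the opening at its end, in the units of the state.
- telemetry.get_obs(): the state, without advancing time (a new reading comes with each control period).
- eyes.grab_frame(name): name is "scene" or "side" or "wrist"; returns a dict with "image" (400x640x3 uint8, red, green, blue), "depth" (400x640 float32, m along the optical axis (not along the pixel's ray), 0 where there is no reading), "vertical_fov" (degrees; the focal length in pixels is half the picture's height over the tangent of half this angle, whatever the lens; pixels are square), "cx", "cy" (the principal point, pixels), "distortion" ([k1, k2, p1, p2, k3] as OpenCV has them; the pictures are not rectified), "rvec" (rotation vector, rad) and "tvec" (3), from world to camera coordinates, as OpenCV has them. Camera axes: x right, y down, z forward; pixel columns grow to the right and rows downward; lengths in m; the calibration is good to about 2 mm. A picture is of the moment at which its call begins.
- bot.hand_in(): hands the job in, once; it reports no verdict.
The state is a dict: "clock": time; "qpos": joint angles; "dq": joint speeds; "joint_efforts": joint torques, N m; "ee_pos": TCP position; "tcp_rot": TCP orientation; "contact_force": force on the tool from outside, world axes, zero at the start; "wrist_torque": the same for the moment, N m; "opening": opening from 0.0 (shut) to 1.0 (fully open).
Only numpy, scipy, OpenCV 4.12 (cv2) and the standard library are available. Lean on these libraries where they do the work, as an engineer would, in place of code of your own. Each camera call takes 0.05 s, during which the arm holds its last target.

## Working session

There is one attempt and no reset: what is moved stays moved. The work goes in short steps, Python scripts to look and compute and a shell command to move; the robot and the scene stay as the last step left them, time stands still between calls to the robot, and variables do not carry over. Pictures are saved under pics/ and viewed, and the job is handed in when it is done.

```bash
ls; mkdir -p pics
cat > h.py <<'E'
import numpy as np, cv2
from plant import telemetry, eyes, bot
def grab(n):
    f=eyes.grab_frame(n); np.savez('/tmp/%s.npz'%n,**{k:np.array(v) for k,v in f.items()}); return f
def load(n): return dict(np.load('/tmp/%s.npz'%n))
def K(f):
    fl=200/np.tan(np.radians(float(f['vertical_fov']))/2)
    return np.array([[fl,0,float(f['cx'])],[0,fl,float(f['cy'])],[0,0,1]])
def px(f,u,v,z=None,d=None):
    k=K(f); R=cv2.Rodrigues(np.array(f['rvec'],float))[0]; t=np.array(f['tvec'],float).ravel()
    n=cv2.undistortPoints(np.array([[[u,v]]],float),k,np.array(f['distortion'],float))[0,0]
    ray=R.T@np.array([n[0],n[1],1]); c=-R.T@t
    if z is not None: s=(z-c[2])/ray[2]
    else: s=f['depth'][int(round(v)),int(round(u))] if d is None else d
    return c+s*ray
def proj(f,P):
    return cv2.projectPoints(np.array(P,float).reshape(-1,3),np.array(f['rvec'],float),np.array(f['tvec'],float),K(f),np.array(f['distortion'],float))[0].reshape(-1,2)
def save(f,name,box=None,s=1):
    im=cv2.cvtColor(f['image'],cv2.COLOR_RGB2BGR)
    if box: im=im[box[1]:box[3],box[0]:box[2]]
    if s!=1: im=cv2.resize(im,None,fx=s,fy=s,interpolation=cv2.INTER_CUBIC)
    cv2.imwrite('pics/'+name,im)
E
python3 - <<'E'
from h import *
o=telemetry.get_obs(); print({k:np.round(v,4) for k,v in o.items()})
for n in ['scene','side','wrist']:
    f=grab(n); save(f,n+'0.png'); print(n,f['vertical_fov'],f['distortion'])
E
```

```text
pics
{'clock': np.float64(0.0), 'qpos': array([-0.2101,  0.159 ,  1.5982, -0.    ,  1.3862, -0.2101]), 'dq': array([ 0.0006, -0.0018,  0.001 ,  0.0005, -0.0004,  0.0001]), 'joint_efforts': array([ 5.00000e-04, -3.85571e+01, -3.22104e+01,  7.01000e-02,
        3.78000e-02, -2.00000e-04]), 'ee_pos': array([5.744e-01, 1.000e-04, 2.136e-01]), 'tcp_rot': array([ 1.2086,  1.2108, -1.2104]), 'contact_force': array([-0.9197, -0.4294, -0.1874]), 'wrist_torque': array([-0.023 ,  0.0227,  0.0003]), 'opening': np.float64(1.0017)}
scene 51.85654305747305 [-0.0947912  0.         0.         0.         0.       ]
side 57.557655965981425 [-0.02301606  0.          0.          0.          0.        ]
wrist 60.388034203414925 [-0.06285504  0.          0.          0.          0.        ]
```

View pics/scene0.png

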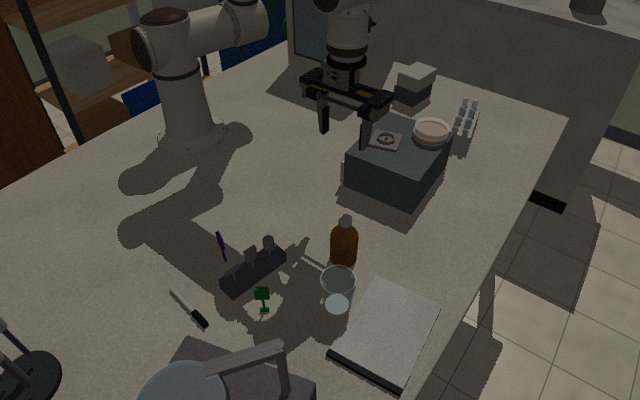

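View pics/side0.png

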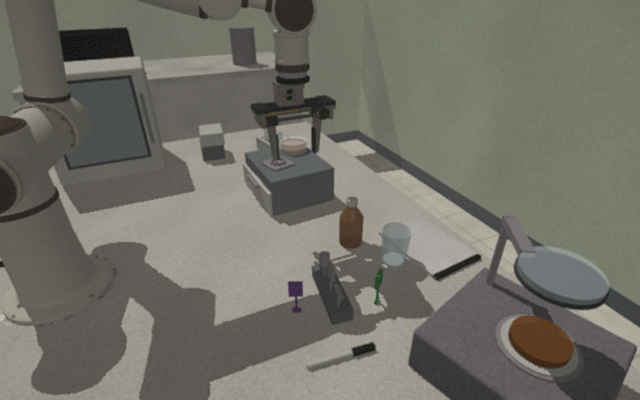

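View pics/wrist0.png

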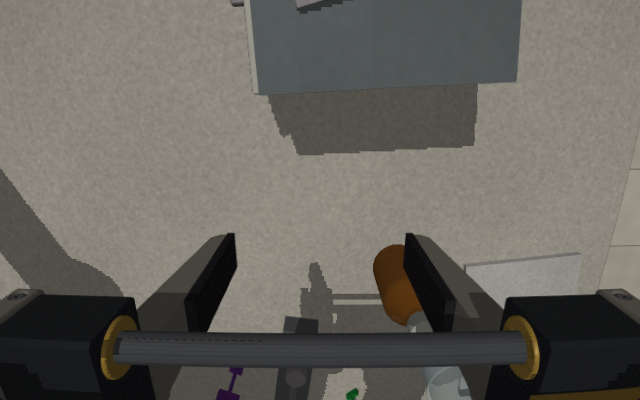

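The scene view shows the key block around (252,270), the cabinet around (398,165) and the lock at (386,139). The side view shows the block at (331,290) and the cabinet at (288,178). I'll enlarge both.

Run:
```python
from h import *
f=load('scene'); save(f,'s1.png',(200,210,360,330),5); save(f,'s2.png',(330,90,470,220),5)
f=load('side'); save(f,'d1.png',(280,235,410,335),6); save(f,'d2.png',(230,120,350,220),6)
```

```text
(no output)
```

View pics/s1.png

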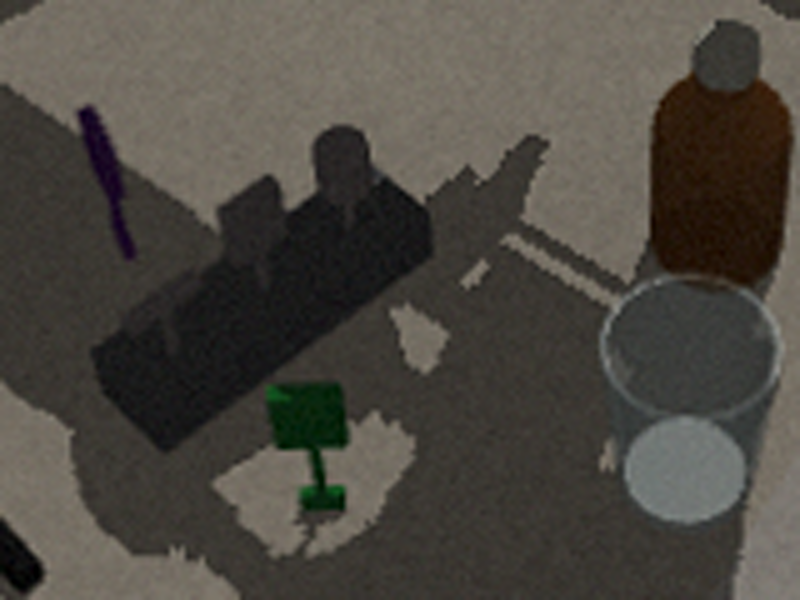

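View pics/s2.png

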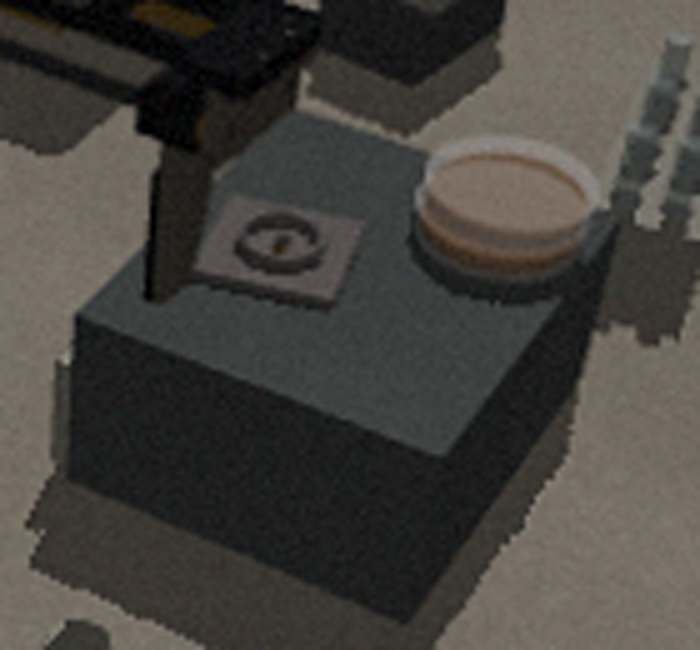

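View pics/d1.png

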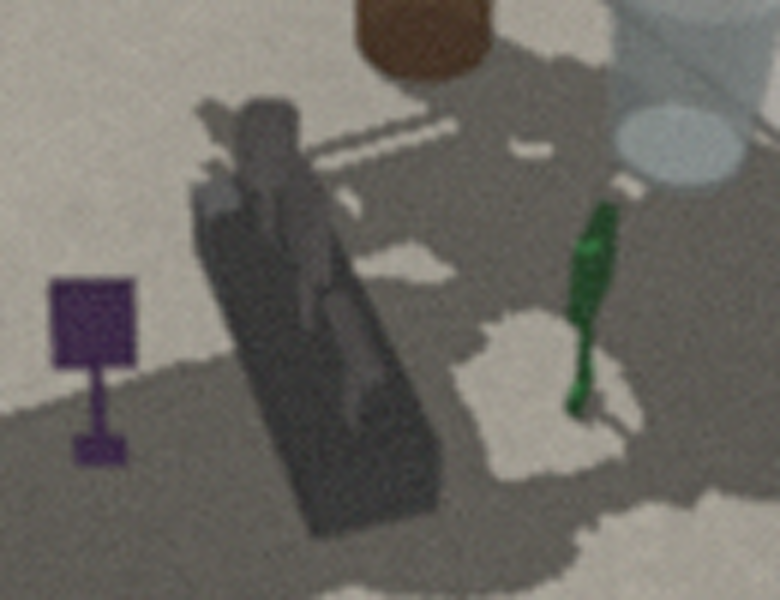

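View pics/d2.png

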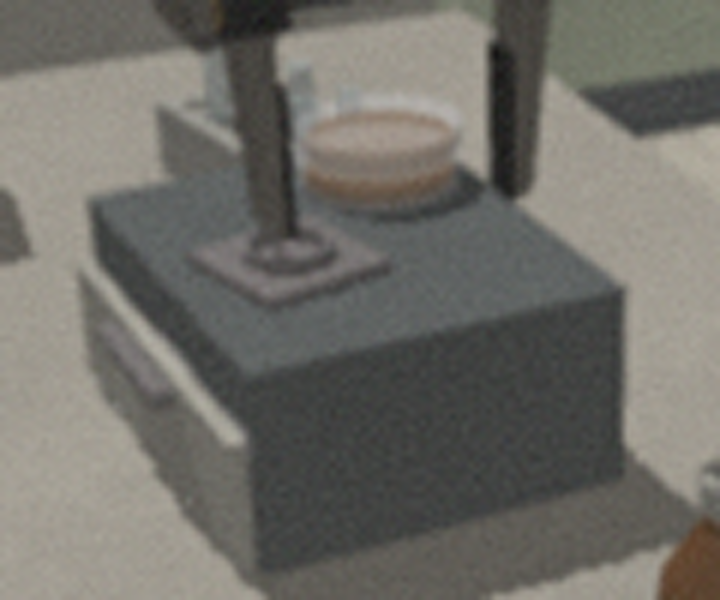

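The middle key is the one with the flat rectangular head. At scene crop px (250,215) → (250,253). The knob is at (268,240) and the bar lies at (232,272). Next I fit the block and the cabinet.

Run:
```python
from h import *
from scipy.optimize import least_squares
f=load('scene'); g=load('side')
def fit(obs,p0):
    def r(p):
        c,s=np.cos(p[2]),np.sin(p[2]); out=[]
        for fr,P,uv in obs:
            W=[p[0]+c*P[0]-s*P[1],p[1]+s*P[0]+c*P[1],P[2]]
            out+=list(proj(fr,W)[0]-uv)
        return out
    q=least_squares(r,p0,loss='soft_l1'); return q.x,np.round(r(q.x),1)
S1=lambda u,v:np.array([200+u/5,210+v/5]);S2=lambda u,v:np.array([330+u/5,90+v/5])
D1=lambda u,v:np.array([280+u/6,235+v/6]);D2=lambda u,v:np.array([230+u/6,120+v/6])
for n,uv,z in [('blk L',S1(93,350),.03),('blk nb',S1(165,452),0),('blk rb',S1(432,255),0),('blk far',S1(385,178),.03),
  ('cab l',S2(78,318),.11),('cab n',S2(443,457),.11),('cab nb',S2(405,622),0),('cab lb',S2(68,478),0)]: print(n,px(f,*uv,z=z).round(4))
for n,uv,z in [('blk L',D1(192,185),.03),('blk nb',D1(318,540),0),('blk rb',D1(435,510),0),('blk rt',D1(440,448),.03),
  ('cab n',D2(248,380),.11),('cab r',D2(625,290),.11),('cab far l',D2(90,203),.11),('cab rb',D2(622,475),0)]: print(n,px(g,*uv,z=z).round(4))
for nm,fr,uvs in [('scene',f,[S1(250,215),S1(240,225),S1(262,200),S1(340,160),S1(160,320)]),('side',g,[D1(268,135),D1(315,250),D1(350,330)])]:
    for uv in uvs: print(nm,uv,px(fr,*uv).round(4))
```

```text
blk L [ 0.5112 -0.346   0.03  ]
blk nb [ 0.5529 -0.3517  0.    ]
blk rb [ 0.5739 -0.2057  0.    ]
blk far [ 0.546  -0.2023  0.03  ]
cab l [0.5339 0.0777 0.11  ]
cab n [0.7289 0.092  0.11  ]
cab nb [0.7271 0.0928 0.    ]
cab lb [0.5305 0.0809 0.    ]
blk L [ 0.5288 -0.2023  0.03  ]
blk nb [ 0.5098 -0.3492  0.    ]
blk rb [ 0.5505 -0.3542  0.    ]
blk rt [ 0.5505 -0.3552  0.03  ]
cab n [0.5273 0.0711 0.11  ]
cab r [0.7244 0.0842 0.11  ]
cab far l [0.5133 0.3037 0.11  ]
cab rb [0.7282 0.0922 0.    ]
scene [250. 253.] [ 0.5425 -0.2769  0.074 ]
scene [248. 255.] [ 0.5434 -0.2837  0.0748]
scene [252.4 250. ] [ 0.5449 -0.2713  0.0799]
scene [268. 242.] [ 0.5543 -0.2346  0.0777]
scene [232. 274.] [ 0.5212 -0.3174  0.0283]
side [324.66666667 257.5       ] [ 0.5439 -0.2373  0.0746]
side [332.5        276.66666667] [ 0.5375 -0.2887  0.0653]
side [338.33333333 290.        ] [ 0.5315 -0.3267  0.0645]
```

Run:
```python
from h import *
w=load('wrist');o=telemetry.get_obs()
print(cv2.Rodrigues(o['tcp_rot'])[0].round(2))
R=cv2.Rodrigues(w['rvec'])[0]; print('cam',(-R.T@w['tvec']).round(3),R.round(2))
f=load('scene')
S2=lambda u,v:(330+u/5,90+v/5)
print('collar',px(f,*S2(280,243),z=.122)); print('collar in', [px(f,*S2(*p),z=.124).round(4) for p in [(235,240),(325,245),(282,210),(278,277)]])
g=load('side'); D2=lambda u,v:(230+u/6,120+v/6)
print([px(g,*D2(*p),z=.124).round(4) for p in [(243,252),(336,252),(290,275)]])
for n,fr,uv in [('purple',f,(200+128/5,210+255/5)),('green',f,(200+322/5,210+500/5)),('purpleS',g,(280+100/6,235+460/6)),('bottle',f,(200+715/5,210+275/5))]: print(n,px(fr,*uv,z=0).round(3))
for p in [(222,235),(262,292),(345,245),(338,290)]: print(p,px(f,*p).round(3))
```

```text
[[-0.  1.  0.]
 [ 0.  0. -1.]
 [-1. -0. -0.]]
cam [0.575 0.082 0.383] [[ 1.   -0.   -0.  ]
 [ 0.   -0.96  0.29]
 [-0.   -0.29 -0.96]]
collar [0.58903034 0.17940146 0.122     ]
collar in [array([0.5706, 0.1651, 0.124 ]), array([0.6096, 0.1892, 0.124 ]), array([0.5759, 0.2034, 0.124 ]), array([0.6046, 0.1505, 0.124 ])]
[array([0.5597, 0.1771, 0.124 ]), array([0.6014, 0.1575, 0.124 ]), array([0.5721, 0.1415, 0.124 ])]
purple [ 0.465 -0.289  0.   ]
green [ 0.62  -0.329  0.   ]
purpleS [ 0.458 -0.287  0.   ]
bottle [ 0.681 -0.139  0.   ]
(222, 235) [ 0.4   -0.239 -0.001]
(262, 292) [ 0.625 -0.33   0.07 ]
(345, 245) [ 0.688 -0.146  0.079]
(338, 290) [ 0.715 -0.206  0.012]
```

```bash
python3 -m jog '[{"dp":[0,4,-50],"yaw":0,"claw":-1},{"dp":[0,4,-50],"yaw":0,"claw":-1},{"dp":[0,4,-50],"yaw":0,"claw":-1},{"dp":[0,0,0],"yaw":0,"claw":0}]'
python3 - <<'E'
from h import *
f=grab('wrist'); save(f,'w1.png'); save(f,'w1z.png',(230,130,400,260),4)
g=grab('scene'); save(g,'s3z.png',(340,90,470,190),6)
g=grab('side'); save(g,'d3z.png',(230,120,350,220),6)
E
```

```text
clock: 0.65
ee_pos: [0.5863, 0.1533, 0.2122]
tcp_rot: [1.21, 1.211, -1.214]
contact_force: [0.6, -0.4, 0.3]
opening: 0.914
```

View pics/w1.png

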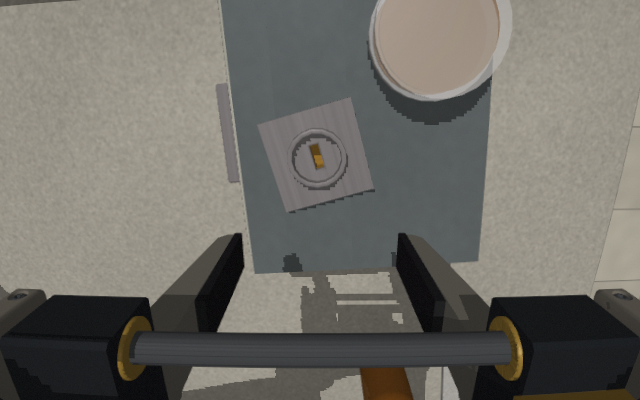

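View pics/w1z.png

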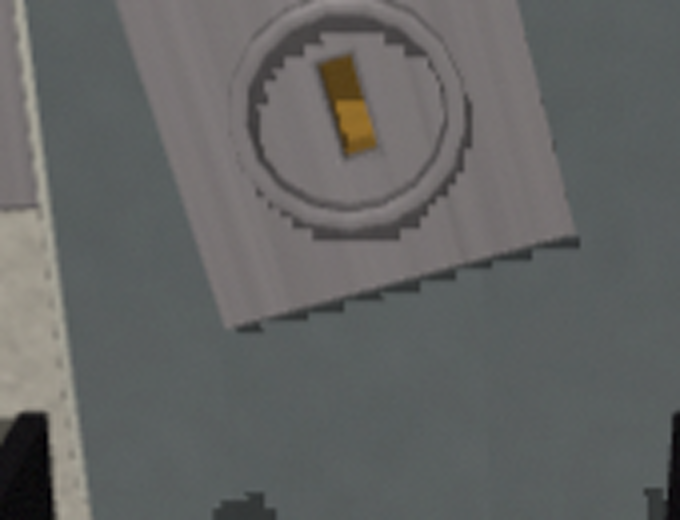

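The wrist picture shows the lock plate and the slot at about (317,156). The slot is turned, with its long axis from (313.7,144.7) to (320.3,168.2).

```bash
cat >> h.py <<'E'
def ang(f,a,b,z):
    A,B=px(f,*a,z=z),px(f,*b,z=z); d=B-A; return A.round(4),B.round(4),'len',np.hypot(*d[:2]).round(4),'yaw of y axis', round(float(np.arctan2(-d[0],d[1])),3)
E
python3 - <<'E'
from h import *
f=load('wrist'); Z=lambda u,v:(230+u/4,130+v/4)
print(telemetry.get_obs()['ee_pos'])
for p in [(318,65),(352,53),(378,148),(345,158)]: print(px(f,*Z(*p),z=.116).round(4))
print(px(f,*Z(348,106),z=.116).round(4))
print('slot',ang(f,Z(361,153),Z(335,59),.116)); print('collar',[px(f,*Z(*p),z=.124).round(4) for p in [(229,115),(470,115),(349,-1),(349,231)]])
print('plate',ang(f,Z(228,328),(258,125),.116),ang(f,(374,190),(350,98),.116),ang(f,(374,190),(288,212),.116))
print('cab',ang(f,(255,272),(221,0),.11),ang(f,(479,261),(255,272),.11),px(f,479,261,z=.11),px(f,255,272,z=.11))
d=f['depth']; print(px(f,265,240),px(f,440,200),px(f,440,45),px(f,300,195))
E
```

```text
[0.58674837 0.14959456 0.21238121]
[0.5785 0.1947 0.116 ]
[0.5851 0.197  0.116 ]
[0.5902 0.1783 0.116 ]
[0.5837 0.1763 0.116 ]
[0.5843 0.1867 0.116 ]
slot (array([0.5868, 0.1773, 0.116 ]), array([0.5818, 0.1959, 0.116 ]), 'len', np.float64(0.0193), 'yaw of y axis', 0.262)
collar [array([0.5618, 0.1865, 0.124 ]), array([0.6076, 0.1864, 0.124 ]), array([0.5847, 0.2082, 0.124 ]), array([0.5845, 0.1635, 0.124 ])]
plate (array([0.5595, 0.1407, 0.116 ]), array([0.5393, 0.2112, 0.116 ]), 'len', np.float64(0.0733), 'yaw of y axis', 0.278) (array([0.63  , 0.1594, 0.116 ]), array([0.6092, 0.2309, 0.116 ]), 'len', np.float64(0.0745), 'yaw of y axis', 0.283) (array([0.63  , 0.1594, 0.116 ]), array([0.5603, 0.1407, 0.116 ]), 'len', np.float64(0.0722), 'yaw of y axis', 1.832)
cab (array([0.5284, 0.0818, 0.11  ]), array([0.5155, 0.3005, 0.11  ]), 'len', np.float64(0.2191), 'yaw of y axis', 0.059) (array([0.728 , 0.0918, 0.11  ]), array([0.5284, 0.0818, 0.11  ]), 'len', np.float64(0.1998), 'yaw of y axis', 1.621) [0.72797592 0.09180716 0.11      ] [0.52838434 0.08178083 0.11      ]
[0.53890518 0.1127455  0.10956879] [0.68736958 0.14831688 0.10817812] [0.6658381  0.26559949 0.14081167] [0.57036584 0.15502305 0.1152272 ]
```

View pics/s3z.png

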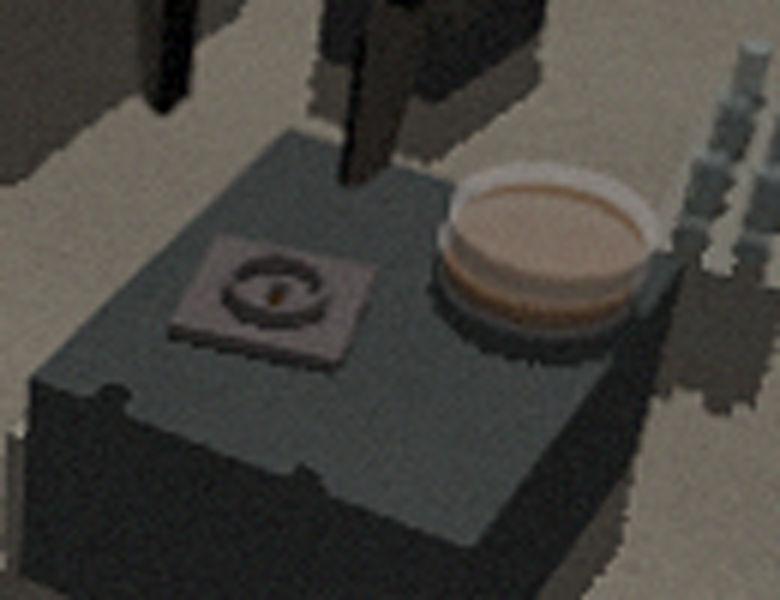

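```bash
python3 -m jog '[{"dp":[0,-5,54],"yaw":0,"claw":0},{"dp":[0,-5,54],"yaw":0,"claw":0},{"dp":[0,-5,54],"yaw":0,"claw":0},{"dp":[0,-5,54],"yaw":0,"claw":0},{"dp":[0,-5,54],"yaw":0,"claw":0}]';python3 -m jog '[{"dp":[0,-5,54],"yaw":0,"claw":0},{"dp":[0,-5,54],"yaw":0,"claw":0},{"dp":[0,-5,45],"yaw":0,"claw":0},{"dp":[0,0,0],"yaw":0.143,"claw":0},{"dp":[0,0,0],"yaw":0,"claw":0}]'
python3 - <<'E'
from h import *
o=telemetry.get_obs(); print(o['ee_pos'],cv2.Rodrigues(o['tcp_rot'])[0].round(3))
f=grab('wrist'); save(f,'w2.png'); save(f,'w2z.png',(220,100,420,250),4)
E
```

```text
clock: 1.42
ee_pos: [0.5571, -0.132, 0.2131]
tcp_rot: [1.214, 1.204, -1.22]
contact_force: [0.9, 0.3, -0.3]
opening: 0.497
clock: 2.05
ee_pos: [0.5324, -0.3017, 0.2136]
tcp_rot: [1.331, 1.121, -1.34]
contact_force: [-0.4, 0.1, -0.3]
opening: 0.502
[ 0.53237427 -0.30168275  0.21361546] [[-0.003  0.985 -0.173]
 [-0.004 -0.173 -0.985]
 [-1.    -0.002  0.005]]
```

View pics/w2.png

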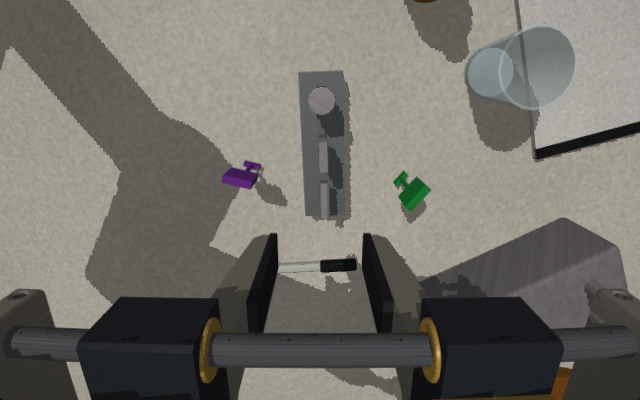

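View pics/w2z.png

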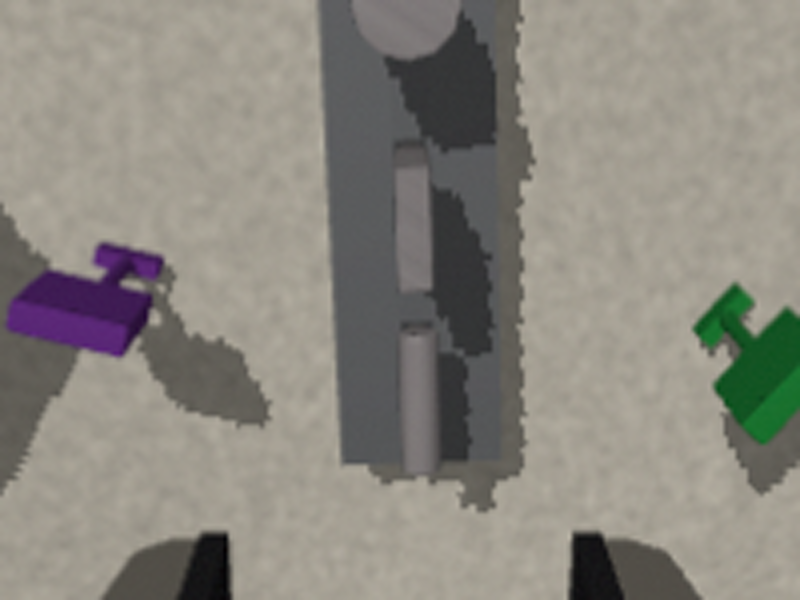

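Middle key's top face spans (322.8,141) to (323.8,172.5) in the wrist picture. The knob is above it and the bar below.

Run:
```python
from h import *
f=load('wrist'); Z=lambda u,v:(220+u/4,100+v/4); o=telemetry.get_obs()
print(o['ee_pos'])
print('key',ang(f,Z(415,290),Z(411.5,165),.086)); c=px(f,*Z(413.5,228),z=.086); print(c)
print('block',ang(f,(305,215),(299,72),.03),ang(f,Z(342,463),Z(318,0),.03))
print('bar',px(f,*Z(419,400),z=.06),'knob',px(f,321,100,z=.086))
R=cv2.Rodrigues(o['tcp_rot'])[0]; T=np.array([c[0],c[1],.050]); print('dp',R.T@(T-o['ee_pos'])*1000)
print(np.arctan2(R[1,1],R[0,1]))
```

```text
[ 0.53242768 -0.30163141  0.21363551]
key (array([ 0.5382, -0.2898,  0.086 ]), array([ 0.5422, -0.2624,  0.086 ]), 'len', np.float64(0.0277), 'yaw of y axis', -0.143)
[ 0.54026457 -0.27604916  0.086     ]
block (array([ 0.5082, -0.3464,  0.03  ]), array([ 0.5298, -0.1997,  0.03  ]), 'len', np.float64(0.1483), 'yaw of y axis', -0.146) (array([ 0.5086, -0.3474,  0.03  ]), array([ 0.5253, -0.2259,  0.03  ]), 'len', np.float64(0.1226), 'yaw of y axis', -0.137)
bar [ 0.53366781 -0.32350992  0.06      ] knob [ 0.54652035 -0.22809423  0.086     ]
dp [163.48196273   3.7224184  -27.42701154]
-0.17219135000882188
```

```bash
python3 -m jog '[{"dp":[0,3.7,-27],"yaw":-0.029,"claw":0},{"dp":[50,0,0],"yaw":0,"claw":0},{"dp":[40,0,0],"yaw":0,"claw":0},{"dp":[0,0,0],"yaw":0,"claw":0}]'
python3 - <<'E'
from h import *
o=telemetry.get_obs()
R=cv2.Rodrigues(o['tcp_rot'])[0]; T=np.array([.54026,-.27605,.050]); print('dp',R.T@(T-o['ee_pos'])*1000)
print(np.arctan2(R[1,1],R[0,1]),R.round(4))
f=grab('wrist'); save(f,'w3.png')
E
```

```text
clock: 2.6
ee_pos: [0.5405, -0.2756, 0.1232]
tcp_rot: [1.3, 1.139, -1.31]
contact_force: [-0.0, 0.2, 0.2]
opening: 0.499
dp [ 7.31676606e+01 -1.84984046e-01 -6.83860376e-02]
-0.1323666175004236 [[-1.100e-03  9.913e-01 -1.320e-01]
 [-7.100e-03 -1.320e-01 -9.912e-01]
 [-1.000e+00 -1.000e-04  7.200e-03]]
```

View pics/w3.png

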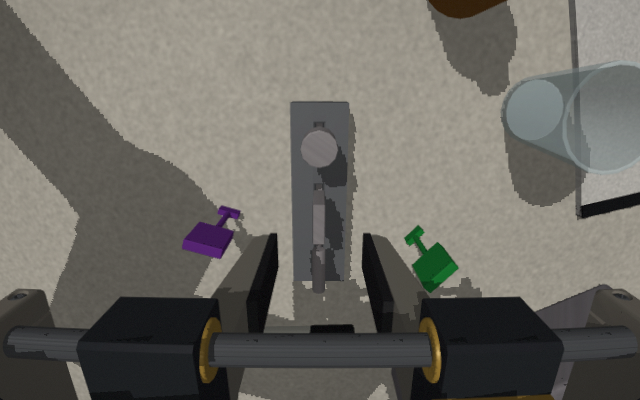

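```bash
python3 -m jog '[{"dp":[40,0,0],"yaw":0.01,"claw":0},{"dp":[25,0,0],"yaw":0,"claw":0},{"dp":[0,0,0],"yaw":0,"claw":0}]'
python3 - <<'E'
from h import *
o=telemetry.get_obs()
R=cv2.Rodrigues(o['tcp_rot'])[0]; T=np.array([.54026,-.27605,.050]); print('dp',R.T@(T-o['ee_pos'])*1000)
print(np.arctan2(R[1,1],R[0,1]))
f=grab('wrist'); save(f,'w4.png')
f=grab('side'); save(f,'d4.png',(250,200,400,330),5)
E
```

```text
clock: 3.02
ee_pos: [0.5466, -0.2808, 0.0677]
tcp_rot: [1.305, 1.117, -1.309]
contact_force: [-0.6, 0.1, 0.4]
opening: 0.504
dp [17.51843394 -7.15642339 -4.08566594]
-0.13948752509897994
```

View pics/w4.png

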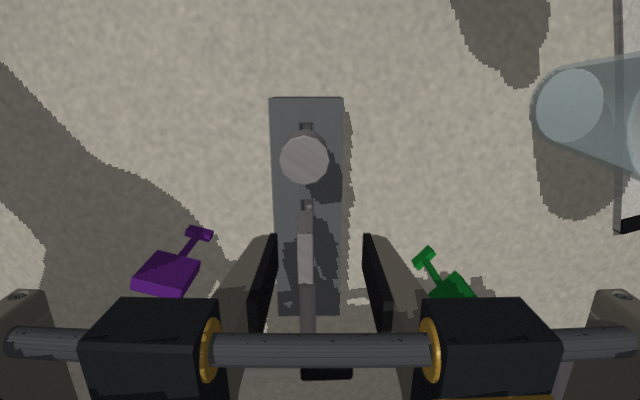

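View pics/d4.png

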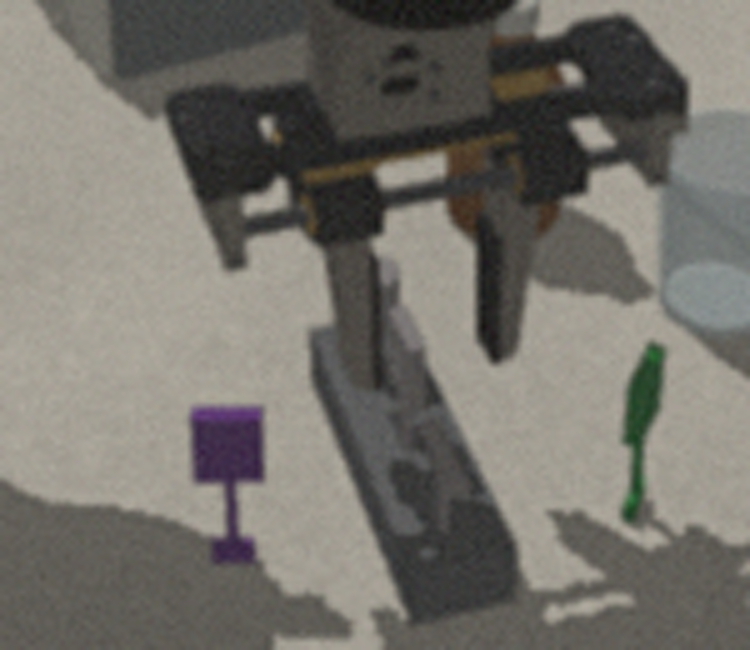

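```bash
cat > st.py <<'E'
from h import *
import sys
def st(T=None):
    o=telemetry.get_obs(); R=cv2.Rodrigues(o['tcp_rot'])[0]
    print('t',round(float(o['clock']),2),'tcp',(o['ee_pos']*1000).round(1),'toolx',R[:,0].round(4),'yaw',round(float(np.arctan2(R[1,1],R[0,1])),4),'F',o['contact_force'].round(1),'M',o['wrist_torque'].round(2),'open',round(float(o['opening']),3),'dq',np.abs(o['dq']).max().round(3))
    if T is not None: print('dp',(R.T@(np.array(T)-o['ee_pos'])*1000).round(2))
if __name__=='__main__':
    a=[float(x) for x in sys.argv[1:4]]; st(a if len(a)==3 else None)
E
python3 st.py .54026 -.27605 .050
```

```text
t 3.12 tcp [ 547.8 -281.7   69.7] toolx [ 0.0153 -0.0201 -0.9997] yaw -0.1397 F [-0.3 -0.3  0.3] M [-0.05  0.02  0.03] open 0.499 dq 0.006
dp [19.44 -8.63 -4.88]
```

```bash
python3 -m jog '[{"dp":[0,-4.3,-2.5],"yaw":0,"claw":0},{"dp":[0,-4.3,-2.4],"yaw":0,"claw":0},{"dp":[0,0,0],"yaw":0,"claw":0}]'; python3 st.py .54026 -.27605 .050;python3 -m jog '[{"dp":[-15,0,0],"yaw":0,"claw":0},{"dp":[-15,0,0],"yaw":0,"claw":0},{"dp":[0,0,0],"yaw":0,"claw":0}]'; python3 st.py .54026 -.27605 .050
```

```text
clock: 3.5
ee_pos: [0.5415, -0.2768, 0.0739]
tcp_rot: [1.304, 1.107, -1.305]
contact_force: [-0.2, -0.3, -0.2]
opening: 0.498
t 3.5 tcp [ 541.5 -276.8   73.9] toolx [ 0.0205 -0.0242 -0.9995] yaw -0.139 F [-0.2 -0.3 -0.2] M [-0.01  0.03 -0.06] open 0.498 dq 0.008
dp [23.83 -1.93 -1.02]
clock: 3.88
ee_pos: [0.5416, -0.2765, 0.1074]
tcp_rot: [1.304, 1.104, -1.304]
contact_force: [0.4, 0.4, -0.1]
opening: 0.498
t 3.88 tcp [ 541.6 -276.5  107.4] toolx [ 0.0224 -0.0256 -0.9994] yaw -0.139 F [ 0.4  0.4 -0.1] M [ 0.09  0.03 -0.03] open 0.498 dq 0.014
dp [57.33 -2.85 -1.56]
```

```bash
python3 -m jog '[{"dp":[0,0,0],"yaw":0,"claw":0},{"dp":[0,0,0],"yaw":0,"claw":0},{"dp":[0,0,0],"yaw":0,"claw":0}]'; python3 st.py .54026 -.27605 .050;python3 -m jog '[{"dp":[20,0,0],"yaw":0,"claw":0}]';python3 st.py;python3 -m jog '[{"dp":[0,0,0],"yaw":0,"claw":0}]'; python3 st.py
```

```text
clock: 4.25
ee_pos: [0.5412, -0.2762, 0.1068]
tcp_rot: [1.304, 1.106, -1.304]
contact_force: [0.7, -0.4, 0.1]
opening: 0.505
t 4.25 tcp [ 541.2 -276.2  106.8] toolx [ 0.0215 -0.0249 -0.9995] yaw -0.1389 F [ 0.7 -0.4  0.1] M [-0.03  0.02  0.02] open 0.505 dq 0.003
dp [56.71 -2.36 -1.28]
clock: 4.38
ee_pos: [0.5427, -0.2776, 0.0875]
tcp_rot: [1.304, 1.102, -1.303]
contact_force: [0.6, -0.8, 0.8]
opening: 0.501
t 4.38 tcp [ 542.7 -277.6   87.5] toolx [ 0.0242 -0.0271 -0.9993] yaw -0.139 F [ 0.6 -0.8  0.8] M [-0.07  0.03  0.05] open 0.501 dq 0.305
clock: 4.5
ee_pos: [0.5409, -0.2763, 0.0842]
tcp_rot: [1.304, 1.108, -1.305]
contact_force: [0.0, 0.4, -1.0]
opening: 0.499
t 4.5 tcp [ 540.9 -276.3   84.2] toolx [ 0.0197 -0.0237 -0.9995] yaw -0.139 F [ 0.   0.4 -1. ] M [0.02 0.03 0.02] open 0.499 dq 0.036
```

```bash
python3 -c "
from h import *
o=telemetry.get_obs();print(o['qpos'].round(3),o['joint_efforts'].round(1))"; python3 -m jog '[{"dp":[5,0,0],"yaw":0,"claw":0},{"dp":[0,0,0],"yaw":0,"claw":0}]'; python3 st.py .54026 -.27605 .050;python3 -m jog '[{"dp":[5,0,0],"yaw":0,"claw":0},{"dp":[0,0,0],"yaw":0,"claw":0}]'; python3 st.py .54026 -.27605 .050
```

```text
[-0.667  0.347  1.642 -0.007  1.122 -0.525] [ -0.1 -43.4 -29.9   0.   -0.2   0. ]
clock: 4.75
ee_pos: [0.5407, -0.2762, 0.0782]
tcp_rot: [1.304, 1.109, -1.306]
contact_force: [-0.4, 0.6, 0.9]
opening: 0.504
t 4.75 tcp [ 540.7 -276.2   78.2] toolx [ 0.0189 -0.0229 -0.9996] yaw -0.1391 F [-0.4  0.6  0.9] M [-0.04 -0.01  0.  ] open 0.504 dq 0.015
dp [28.13 -1.12 -0.63]
clock: 5.0
ee_pos: [0.5411, -0.2765, 0.0732]
tcp_rot: [1.304, 1.108, -1.305]
contact_force: [-0.3, 0.1, -0.0]
opening: 0.496
t 5.0 tcp [ 541.1 -276.5   73.2] toolx [ 0.0195 -0.0234 -0.9995] yaw -0.1391 F [-0.3  0.1 -0. ] M [ 0.05 -0.   -0.06] open 0.496 dq 0.012
dp [23.15 -1.39 -0.79]
```

```bash
python3 -m jog '[{"dp":[-50,0,0],"yaw":0,"claw":0}]'; python3 st.py;  python3 -m jog '[{"dp":[0,0,0],"yaw":0,"claw":0},{"dp":[0,0,0],"yaw":0,"claw":0}]'; python3 st.py; python3 -m jog '[{"dp":[0,9,5],"yaw":0,"claw":0}]'; python3 st.py;  python3 -m jog '[{"dp":[0,0,0],"yaw":0,"claw":0},{"dp":[0,0,0],"yaw":0,"claw":0}]'; python3 st.py .54026 -.27605 .050
```

```text
clock: 5.12
ee_pos: [0.5374, -0.2733, 0.1193]
tcp_rot: [1.305, 1.118, -1.309]
contact_force: [-0.5, -0.1, 0.0]
opening: 0.499
t 5.12 tcp [ 537.4 -273.3  119.3] toolx [ 0.0121 -0.0176 -0.9998] yaw -0.1393 F [-0.5 -0.1  0. ] M [-0.03 -0.04 -0.03] open 0.499 dq 0.74
clock: 5.38
ee_pos: [0.5398, -0.2751, 0.1239]
tcp_rot: [1.304, 1.109, -1.306]
contact_force: [0.7, -0.5, -0.2]
opening: 0.499
t 5.38 tcp [ 539.8 -275.1  123.9] toolx [ 0.0188 -0.0228 -0.9996] yaw -0.1391 F [ 0.7 -0.5 -0.2] M [-0.01  0.01  0.06] open 0.499 dq 0.039
clock: 5.5
ee_pos: [0.5479, -0.2811, 0.1236]
tcp_rot: [1.304, 1.11, -1.306]
contact_force: [-0.3, 0.2, -0.3]
opening: 0.5
t 5.5 tcp [ 547.9 -281.1  123.6] toolx [ 0.0182 -0.0223 -0.9996] yaw -0.1391 F [-0.3  0.2 -0.3] M [0.01 0.01 0.04] open 0.5 dq 0.256
clock: 5.75
ee_pos: [0.5479, -0.2813, 0.1221]
tcp_rot: [1.304, 1.112, -1.307]
contact_force: [0.2, -0.9, 0.5]
opening: 0.498
t 5.75 tcp [ 547.9 -281.3  122.1] toolx [ 0.0165 -0.021  -0.9996] yaw -0.1393 F [ 0.2 -0.9  0.5] M [-0.04  0.04 -0.03] open 0.498 dq 0.013
dp [71.85 -9.7  -5.45]
```

```bash
python3 -m jog '[{"dp":[-40,0,0],"yaw":0,"claw":0},{"dp":[-40,0,0],"yaw":0,"claw":0},{"dp":[0,0,0],"yaw":0,"claw":0}]'; python3 st.py;  python3 -m jog '[{"dp":[0,0,0],"yaw":0,"claw":0}]'; python3 st.py .54026 -.27605 .050
```

```text
clock: 6.12
ee_pos: [0.5456, -0.2788, 0.2018]
tcp_rot: [1.305, 1.117, -1.308]
contact_force: [0.6, -0.0, 0.1]
opening: 0.499
t 6.12 tcp [ 545.6 -278.8  201.8] toolx [ 0.0129 -0.0182 -0.9998] yaw -0.1394 F [ 0.6 -0.   0.1] M [-0.02  0.01  0.01] open 0.499 dq 0.06
clock: 6.25
ee_pos: [0.545, -0.2784, 0.2003]
tcp_rot: [1.305, 1.119, -1.309]
contact_force: [-0.4, 0.4, -1.1]
opening: 0.503
t 6.25 tcp [ 545.  -278.4  200.3] toolx [ 0.0113 -0.0169 -0.9998] yaw -0.1394 F [-0.4  0.4 -1.1] M [ 0.02 -0.   -0.  ] open 0.503 dq 0.016
dp [150.15  -7.03  -3.94]
```

```bash
python3 -m jog '[{"dp":[50,-3,-2],"yaw":0,"claw":0},{"dp":[0,0,0],"yaw":0,"claw":0},{"dp":[0,0,0],"yaw":0,"claw":0}]'; python3 st.py .54026 -.27605 .050;  python3 -m jog '[{"dp":[45,0,0],"yaw":0,"claw":0},{"dp":[0,0,0],"yaw":0,"claw":0},{"dp":[0,0,0],"yaw":0,"claw":0}]'; python3 st.py .54026 -.27605 .050
```

```text
clock: 6.62
ee_pos: [0.5422, -0.2764, 0.1478]
tcp_rot: [1.305, 1.121, -1.31]
contact_force: [0.2, -0.1, -0.0]
opening: 0.498
t 6.62 tcp [ 542.2 -276.4  147.8] toolx [ 0.0094 -0.0154 -0.9998] yaw -0.1395 F [ 0.2 -0.1 -0. ] M [ 0.02  0.01 -0.03] open 0.498 dq 0.042
dp [97.71 -3.11 -1.43]
clock: 7.0
ee_pos: [0.5458, -0.2795, 0.1082]
tcp_rot: [1.305, 1.112, -1.307]
contact_force: [0.1, 0.0, 1.1]
opening: 0.499
t 7.0 tcp [ 545.8 -279.5  108.2] toolx [ 0.0162 -0.0207 -0.9997] yaw -0.1394 F [0.1 0.  1.1] M [0.   0.02 0.03] open 0.499 dq 0.015
dp [58.02 -7.1  -3.7 ]
```

```bash
python3 -m jog '[{"dp":[15,-7,-4],"yaw":0,"claw":0},{"dp":[0,0,0],"yaw":0,"claw":0},{"dp":[15,0,0],"yaw":0,"claw":0},{"dp":[0,0,0],"yaw":0,"claw":0}]'; python3 st.py .54026 -.27605 .050;  python3 -m jog '[{"dp":[15,0,0],"yaw":0,"claw":0},{"dp":[0,0,0],"yaw":0,"claw":0}]'; python3 st.py .54026 -.27605 .050
```

```text
clock: 7.5
ee_pos: [0.5412, -0.2761, 0.0798]
tcp_rot: [1.304, 1.107, -1.305]
contact_force: [0.4, -0.5, 0.5]
opening: 0.495
t 7.5 tcp [ 541.2 -276.1   79.8] toolx [ 0.0203 -0.024  -0.9995] yaw -0.1392 F [ 0.4 -0.5  0.5] M [ 0.    0.04 -0.01] open 0.495 dq 0.033
dp [29.8  -1.62 -0.51]
clock: 7.75
ee_pos: [0.5414, -0.2765, 0.0635]
tcp_rot: [1.304, 1.107, -1.305]
contact_force: [-0.6, -0.7, 0.2]
opening: 0.5
t 7.75 tcp [ 541.4 -276.5   63.5] toolx [ 0.02   -0.0237 -0.9995] yaw -0.1393 F [-0.6 -0.7  0.2] M [0.08 0.1  0.  ] open 0.5 dq 0.035
dp [13.5  -1.53 -0.52]
```

```bash
python3 -m jog '[{"dp":[12,-1.3,-0.5],"yaw":0,"claw":0},{"dp":[0,0,0],"yaw":0,"claw":0}]'; python3 st.py .54026 -.27605 .050;  python3 -m jog '[{"dp":[0,0,0],"yaw":0,"claw":0.7},{"dp":[0,0,0],"yaw":0,"claw":0.7}]'; python3 st.py .54026 -.27605 .050;python3 -c "
from h import *
f=grab('wrist');save(f,'w5.png',(200,150,440,330),3)"
```

```text
clock: 8.0
ee_pos: [0.5403, -0.276, 0.0504]
tcp_rot: [1.304, 1.108, -1.305]
contact_force: [-0.6, 0.3, 0.1]
opening: 0.5
t 8.0 tcp [ 540.3 -276.    50.4] toolx [ 0.0197 -0.0235 -0.9995] yaw -0.1392 F [-0.6  0.3  0.1] M [0.05 0.   0.03] open 0.5 dq 0.03
dp [ 0.44 -0.07  0.06]
clock: 8.25
ee_pos: [0.5406, -0.2763, 0.0508]
tcp_rot: [1.304, 1.107, -1.305]
contact_force: [-0.3, -1.0, 0.2]
opening: 0.308
t 8.25 tcp [ 540.6 -276.3   50.8] toolx [ 0.0203 -0.024  -0.9995] yaw -0.1392 F [-0.3 -1.   0.2] M [ 0.03  0.02 -0.06] open 0.308 dq 0.006
dp [ 0.81 -0.4  -0.17]
```

View pics/w5.png

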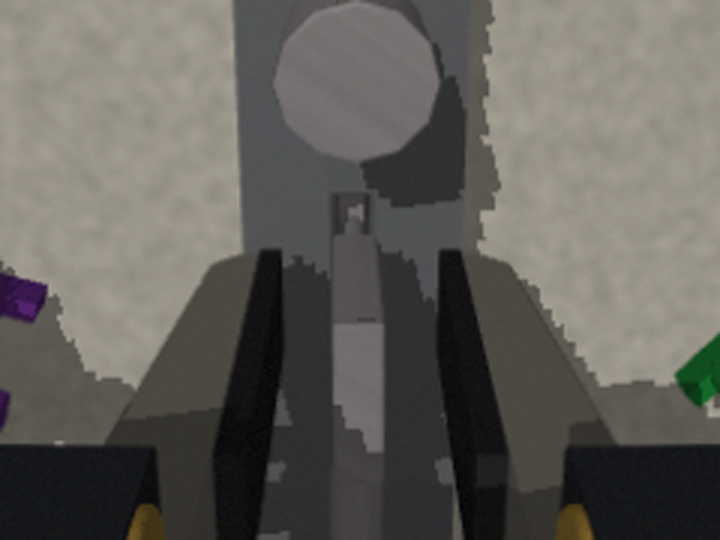

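The key head (crop about (358,385)) is centred between the fingers, so I close the gripper.

```bash
python3 -m jog '[{"dp":[0,0,0],"yaw":0,"claw":1},{"dp":[0,0,0],"yaw":0,"claw":1},{"dp":[0,0,0],"yaw":0,"claw":1},{"dp":[0,0,0],"yaw":0,"claw":1}]'; python3 st.py .54026 -.27605 .050;python3 -c "
from h import *
f=grab('wrist');save(f,'w6.png',(200,150,440,330),3)"
```

```text
clock: 8.8
ee_pos: [0.5398, -0.2763, 0.0514]
tcp_rot: [1.303, 1.109, -1.306]
contact_force: [-1.3, 1.4, -0.8]
opening: 0.084
t 8.8 tcp [ 539.8 -276.3   51.4] toolx [ 0.0183 -0.0241 -0.9995] yaw -0.1389 F [-1.3  1.4 -0.8] M [0.02 0.19 0.02] open 0.084 dq 0.002
dp [ 1.36  0.37 -0.38]
```

View pics/w6.png

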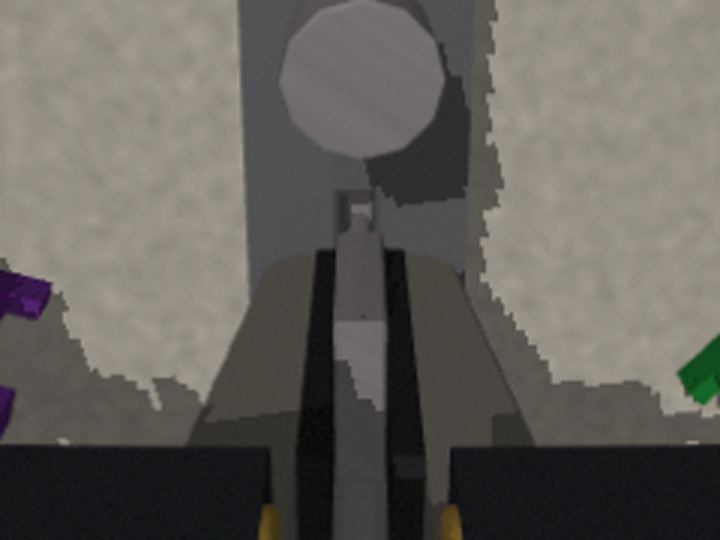

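```bash
python3 -m jog '[{"dp":[-15,0,0],"yaw":0,"claw":1},{"dp":[-15,0,0],"yaw":0,"claw":1},{"dp":[-40,0,0],"yaw":0,"claw":1},{"dp":[-50,0,0],"yaw":0,"claw":1},{"dp":[-50,0,0],"yaw":0,"claw":1}]'; python3 st.py;python3 -m jog '[{"dp":[0,0,0],"yaw":0,"claw":1}]';python3 st.py .5845 .1862 .20; python3 -c "
from h import *
f=grab('wrist');save(f,'w7.png')
f=grab('side');save(f,'d7.png',(220,100,380,230),5)"
```

```text
clock: 9.48
ee_pos: [0.5353, -0.2706, 0.2258]
tcp_rot: [1.304, 1.114, -1.307]
contact_force: [0.2, -1.2, -1.5]
opening: 0.082
t 9.47 tcp [ 535.3 -270.6  225.8] toolx [ 0.0152 -0.0203 -0.9997] yaw -0.1391 F [ 0.2 -1.2 -1.5] M [ 0.02 -0.03  0.01] open 0.082 dq 0.774
clock: 9.6
ee_pos: [0.5379, -0.2724, 0.2329]
tcp_rot: [1.304, 1.101, -1.303]
contact_force: [-0.9, 0.6, -1.3]
opening: 0.086
t 9.6 tcp [ 537.9 -272.4  232.9] toolx [ 0.0248 -0.0275 -0.9993] yaw -0.1387 F [-0.9  0.6 -1.3] M [-0.02  0.05 -0.02] open 0.086 dq 0.069
dp [  21.43  -18.16 -461.25]
```

View pics/w7.png

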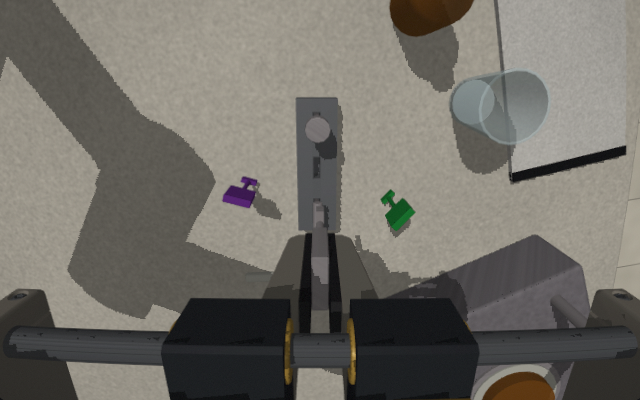

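View pics/d7.png

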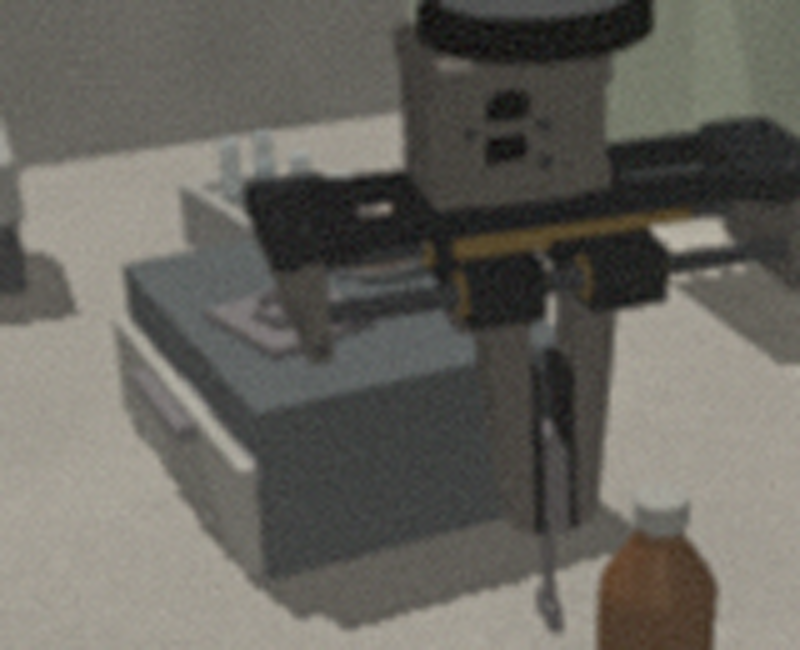

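```bash
python3 -m jog '[{"dp":[0,-2,-50],"yaw":0,"claw":1},{"dp":[0,-2,-50],"yaw":0,"claw":1},{"dp":[0,-2,-50],"yaw":0,"claw":1},{"dp":[0,-2,-50],"yaw":0,"claw":1},{"dp":[0,-2,-50],"yaw":0,"claw":1}]'; python3 st.py .5845 .1862 .20;python3 -m jog '[{"dp":[0,-2,-50],"yaw":0,"claw":1},{"dp":[0,-2,-50],"yaw":0,"claw":1},{"dp":[0,-2,-50],"yaw":0,"claw":1},{"dp":[0,0,-15],"yaw":0,"claw":1},{"dp":[0,0,0],"yaw":0,"claw":1}]';python3 st.py .5845 .1862 .20
```

```text
clock: 10.32
ee_pos: [0.5559, -0.0161, 0.2124]
tcp_rot: [1.306, 1.123, -1.321]
contact_force: [0.3, 0.0, -0.6]
opening: 0.089
t 10.32 tcp [555.9 -16.1 212.4] toolx [ 0.0018 -0.0152 -0.9999] yaw -0.1464 F [ 0.3  0.  -0.6] M [-0.   -0.05 -0.02] open 0.089 dq 0.752
dp [   9.38   -1.24 -204.46]
clock: 10.95
ee_pos: [0.5677, 0.1559, 0.1995]
tcp_rot: [1.294, 1.138, -1.332]
contact_force: [-0.6, 0.1, -0.5]
opening: 0.084
t 10.95 tcp [567.7 155.9 199.5] toolx [-0.0159 -0.0152 -0.9998] yaw -0.1421 F [-0.6  0.1 -0.5] M [-0.03 -0.    0.04] open 0.084 dq 0.016
dp [ -1.21  12.38 -32.33]
```

```bash
python3 -m jog '[{"dp":[0,0,0],"yaw":-0.14,"claw":1},{"dp":[0,0,0],"yaw":-0.14,"claw":1},{"dp":[0,0,0],"yaw":-0.12,"claw":1},{"dp":[0,0,0],"yaw":0,"claw":1}]';python3 st.py .5845 .1862 .20; python3 -c "
from h import *
f=grab('wrist');save(f,'w8.png')"
```

```text
clock: 11.45
ee_pos: [0.5664, 0.1489, 0.1966]
tcp_rot: [0.991, 1.328, -1.037]
contact_force: [0.1, -0.1, -0.8]
opening: 0.083
t 11.45 tcp [566.4 148.9 196.6] toolx [-0.0218 -0.0181 -0.9996] yaw 0.2627 F [ 0.1 -0.1 -0.8] M [ 0.05 -0.06 -0.01] open 0.083 dq 0.019
dp [ -4.51  27.03 -31.23]
```

View pics/w8.png

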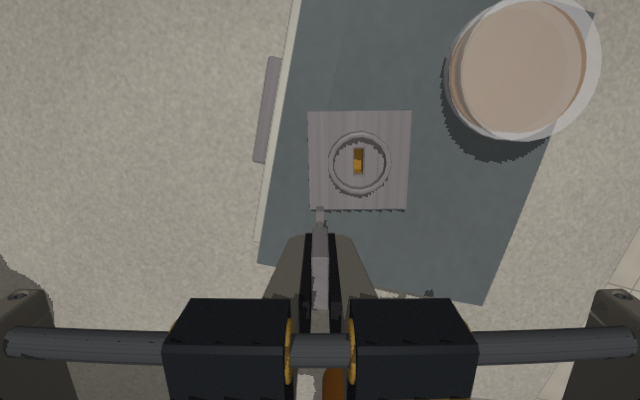

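The plate now looks square in the wrist picture, with the slot at about (359,161), and the key blade shows near (319,215).

```bash
python3 -c "
from h import *
f=load('wrist');save(f,'w8z.png',(270,130,400,250),6)"
```

```text
(no output)
```

View pics/w8z.png

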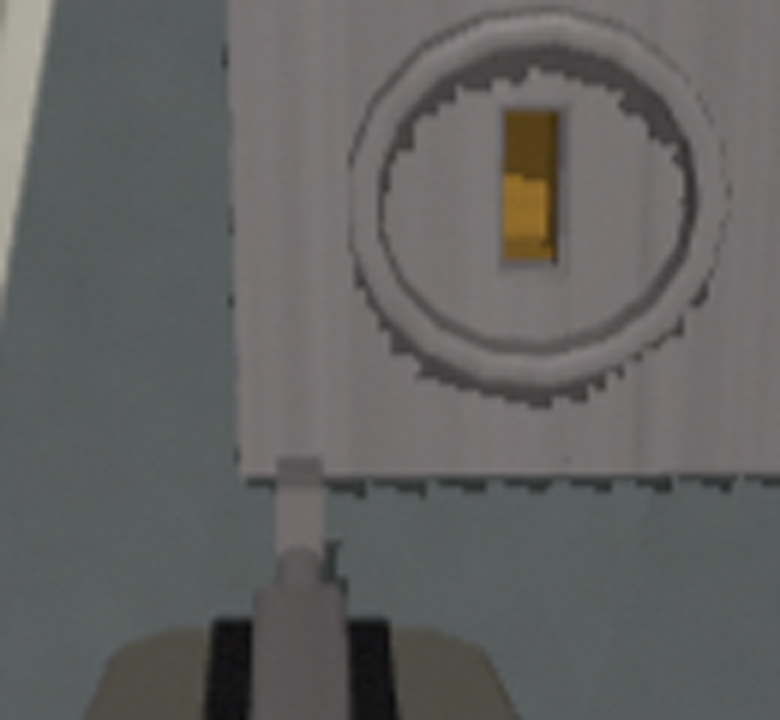

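```bash
cat > rel.py <<'E'
from h import *
def rel(f,slot,low,up,tipdz=.0454):
    o=telemetry.get_obs(); R=cv2.Rodrigues(o['tcp_rot'])[0]; p=o['ee_pos']
    S=px(f,*slot,z=.116); A=px(f,*low,z=p[2]-tipdz); B=px(f,*up,z=p[2]-tipdz+.010)
    y=R[:,1].copy(); y[2]=0; y/=np.linalg.norm(y); n=np.array([-y[1],y[0],0])
    print('tcp',p.round(4),'slot',S.round(4))
    for nm,P in (('low',A),('up',B)): 
        c=P-.009*n; print(nm,'blade centre',c.round(4),'rel tcp along y,n mm',((c-p)@y*1000).round(2),((c-p)@n*1000).round(2),'slot-blade',((S-c)@y*1000).round(2),((S-c)@n*1000).round(2))
E
python3 - <<'E'
from rel import *
f=load('wrist'); Z=lambda u,v:(270+u/6,130+v/6)
rel(f,Z(530,186),Z(301,458),Z(301,481))
print('slot',ang(f,Z(530,265),Z(530,107),.116),'plate L',ang(f,Z(242,480),Z(228,0),.116),'plateR',ang(f,(407,209),(411,110),.116))
E
```

```text
tcp [0.5664 0.149  0.1965] slot [0.5838 0.1869 0.116 ]
low blade centre [0.5658 0.1487 0.1511] rel tcp along y,n mm -0.64 -0.13 slot-blade 27.18 32.24
up blade centre [0.5658 0.1497 0.1611] rel tcp along y,n mm -0.39 0.83 slot-blade 26.94 31.29
slot (array([0.5867, 0.1773, 0.116 ]), array([0.5809, 0.1962, 0.116 ]), 'len', np.float64(0.0197), 'yaw of y axis', 0.295) plate L (array([0.5594, 0.1403, 0.116 ]), array([0.5423, 0.199 , 0.116 ]), 'len', np.float64(0.0611), 'yaw of y axis', 0.282) plateR (array([0.6307, 0.161 , 0.116 ]), array([0.6089, 0.2319, 0.116 ]), 'len', np.float64(0.0741), 'yaw of y axis', 0.298)
```

```bash
python3 -m jog '[{"dp":[0,13,-16],"yaw":-0.02,"claw":1},{"dp":[0,0,0],"yaw":0,"claw":1},{"dp":[0,13,-15],"yaw":0,"claw":1},{"dp":[0,0,0],"yaw":0,"claw":1},{"dp":[0,0,0],"yaw":0,"claw":1}]';python3 st.py .5841 .1866 .18; python3 -c "
from h import *
f=grab('wrist');save(f,'w9z.png',(270,130,400,250),6)"
```

```text
clock: 12.12
ee_pos: [0.5829, 0.1811, 0.1948]
tcp_rot: [0.982, 1.332, -1.034]
contact_force: [-0.2, -0.0, -0.7]
opening: 0.089
t 12.12 tcp [582.9 181.1 194.8] toolx [-0.0242 -0.021  -0.9995] yaw 0.2706 F [-0.2 -0.  -0.7] M [ 0.02  0.   -0.01] open 0.089 dq 0.004
dp [14.63  3.08 -5.12]
```

View pics/w9z.png

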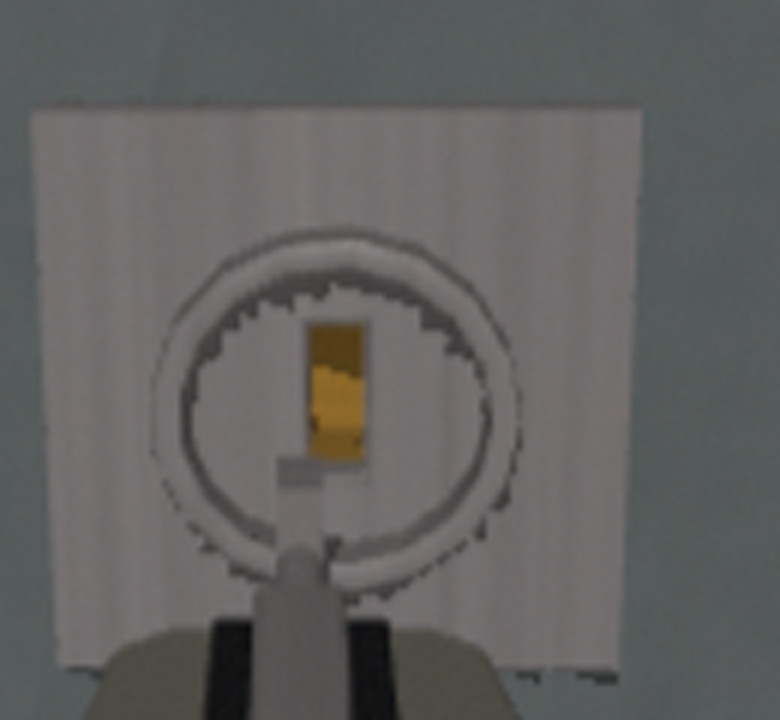

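Run:
```python
from rel import *
f=load('wrist'); Z=lambda u,v:(270+u/6,130+v/6)
rel(f,Z(338,394),Z(301,457),Z(301,484))
print('slot',ang(f,Z(339,467),Z(337,322),.116),'plate L',ang(f,Z(57,665),Z(32,110),.116),'plateR',ang(f,Z(617,668),Z(642,108),.116))
print(px(f,*Z(338,394),z=.116),(px(f,*Z(151,410),z=.124)+px(f,*Z(520,410),z=.124))/2,(px(f,*Z(338,228),z=.124)+px(f,*Z(338,597),z=.124))/2)
```

```text
tcp [0.5829 0.1812 0.1948] slot [0.5842 0.1873 0.116 ]
low blade centre [0.5821 0.1809 0.1494] rel tcp along y,n mm -0.77 -0.08 slot-blade 3.72 5.64
up blade centre [0.5823 0.1815 0.1594] rel tcp along y,n mm -0.49 0.44 slot-blade 3.45 5.11
slot (array([0.587, 0.178, 0.116]), array([0.5815, 0.1963, 0.116 ]), 'len', np.float64(0.0191), 'yaw of y axis', 0.29) plate L (array([0.5588, 0.1409, 0.116 ]), array([0.5387, 0.2118, 0.116 ]), 'len', np.float64(0.0737), 'yaw of y axis', 0.276) plateR (array([0.6297, 0.1612, 0.116 ]), array([0.6095, 0.2321, 0.116 ]), 'len', np.float64(0.0738), 'yaw of y axis', 0.277)
[0.58421947 0.18732328 0.116     ] [0.58381945 0.18772988 0.124     ] [0.58444141 0.1868649  0.124     ]
```

```bash
python3 -m jog '[{"dp":[8,3.7,-5.3],"yaw":0,"claw":1},{"dp":[0,0,0],"yaw":0,"claw":1},{"dp":[9,0,0],"yaw":0,"claw":1},{"dp":[0,0,0],"yaw":0,"claw":1}]';python3 st.py .5849 .1872 .175; python3 -c "
from h import *
f=grab('wrist');save(f,'w10z.png',(270,130,400,250),6)"
```

```text
clock: 12.68
ee_pos: [0.584, 0.1862, 0.1759]
tcp_rot: [0.982, 1.332, -1.036]
contact_force: [-0.5, -0.2, -1.4]
opening: 0.086
t 12.68 tcp [584.  186.2 175.9] toolx [-0.0254 -0.0214 -0.9994] yaw 0.2693 F [-0.5 -0.2 -1.4] M [ 0.   -0.01  0.01] open 0.086 dq 0.02
dp [ 0.88  1.16 -0.74]
```

View pics/w10z.png

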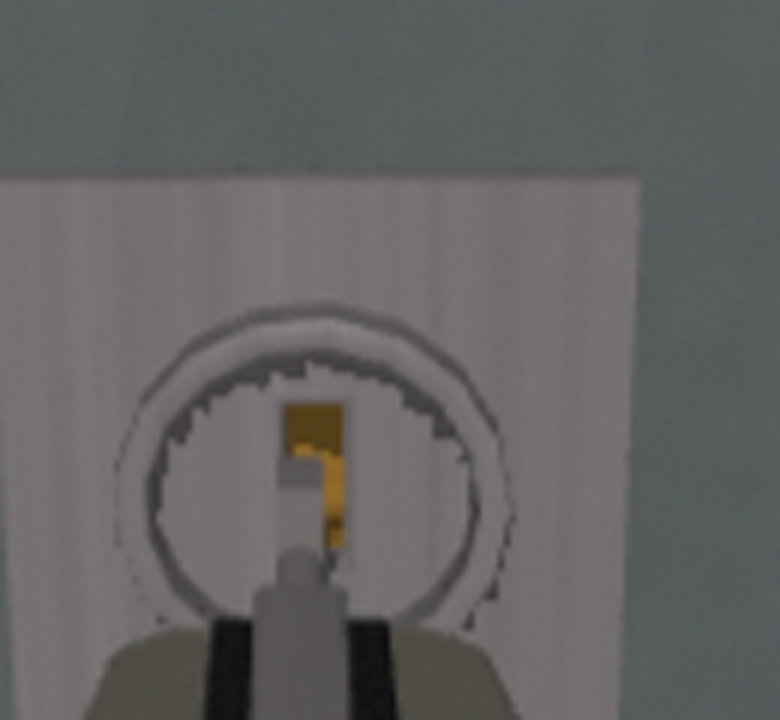

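Run:
```python
from rel import *
f=load('wrist'); Z=lambda u,v:(270+u/6,130+v/6)
rel(f,Z(314,477),Z(301,457),Z(301,484))
F=px(f,*Z(314,402),z=.116); a=.273; print('slot centre from far edge',F-.010*np.array([-np.sin(a),np.cos(a),0]))
print((px(f,*Z(114,490),z=.124)+px(f,*Z(512,490),z=.124))/2)
```

```text
tcp [0.5845 0.1863 0.1767] slot [0.5839 0.1876 0.116 ]
low blade centre [0.5832 0.1862 0.1313] rel tcp along y,n mm -1.3 0.27 slot-blade 1.09 1.11
up blade centre [0.5833 0.1868 0.1413] rel tcp along y,n mm -1.01 0.81 slot-blade 0.8 0.57
slot centre from far edge [0.58415602 0.18686139 0.116     ]
[0.58359378 0.18883597 0.124     ]
```

```bash
python3 -m jog '[{"dp":[8,1.3,-0.9],"yaw":0,"claw":1},{"dp":[0,0,0],"yaw":0,"claw":1}]';python3 st.py .5851 .1872 .170; python3 -c "
from h import *
f=grab('wrist');save(f,'w11z.png',(285,150,365,250),7)"
```

```text
clock: 12.98
ee_pos: [0.5855, 0.1874, 0.1682]
tcp_rot: [0.983, 1.331, -1.035]
contact_force: [-0.0, 0.6, -0.8]
opening: 0.083
t 12.97 tcp [585.5 187.4 168.2] toolx [-0.0237 -0.0212 -0.9995] yaw 0.2692 F [-0.   0.6 -0.8] M [ 0.02 -0.05  0.01] open 0.083 dq 0.02
dp [-1.74 -0.47  0.08]
```

View pics/w11z.png

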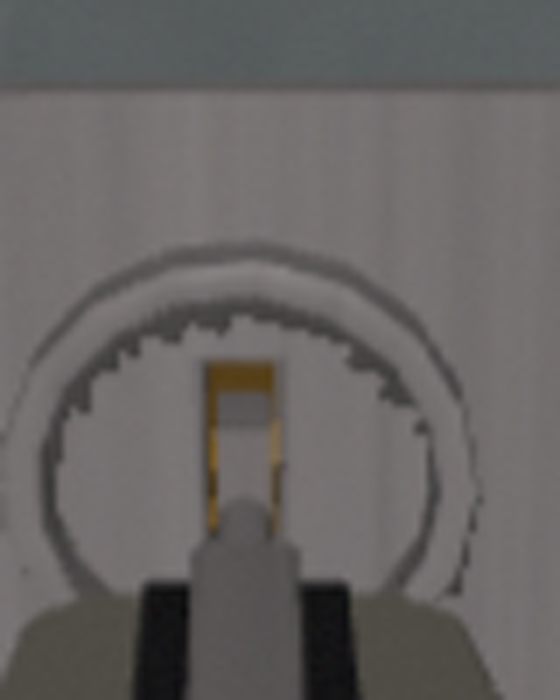

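Run:
```python
from rel import *
f=load('wrist'); Z=lambda u,v:(285+u/7,150+v/7)
a=.273;n=np.array([-np.sin(a),np.cos(a),0])
F=px(f,*Z(244.5,360),z=.116); S=F-.010*n
print(S); rel(f,tuple(proj(f,S)[0]),Z(244,391),Z(244,427))
```

```text
[0.58448497 0.18699956 0.116     ]
tcp [0.5859 0.1874 0.1689] slot [0.5845 0.187  0.116 ]
low blade centre [0.5845 0.1875 0.1235] rel tcp along y,n mm -1.34 0.47 slot-blade -0.13 -0.47
up blade centre [0.5847 0.1877 0.1335] rel tcp along y,n mm -1.06 0.57 slot-blade -0.41 -0.56
```

```bash
python3 -m jog '[{"dp":[4,-0.1,0.3],"yaw":0,"claw":1},{"dp":[0,0,0],"yaw":0,"claw":1}]';python3 st.py .5858 .1870 .165; python3 -m jog '[{"dp":[2,0,0],"yaw":0,"claw":1},{"dp":[0,0,0],"yaw":0,"claw":1}]';python3 st.py .5858 .1870 .163; python3 -c "
from h import *
f=grab('wrist');save(f,'w12z.png',(285,150,365,250),7)"
```

```text
clock: 13.28
ee_pos: [0.586, 0.187, 0.1649]
tcp_rot: [0.984, 1.329, -1.034]
contact_force: [0.4, -0.4, -0.3]
opening: 0.084
t 13.28 tcp [586.  187.  164.9] toolx [-0.022  -0.021  -0.9995] yaw 0.2693 F [ 0.4 -0.4 -0.3] M [ 0.05 -0.06 -0.  ] open 0.084 dq 0.011
dp [-0.05 -0.17 -0.03]
clock: 13.52
ee_pos: [0.586, 0.187, 0.163]
tcp_rot: [0.984, 1.329, -1.034]
contact_force: [0.6, 0.5, -0.3]
opening: 0.08
t 13.53 tcp [586. 187. 163.] toolx [-0.0217 -0.021  -0.9995] yaw 0.2692 F [ 0.6  0.5 -0.3] M [ 0.04 -0.04 -0.01] open 0.08 dq 0.006
dp [-0.01 -0.21 -0.11]
```

View pics/w12z.png

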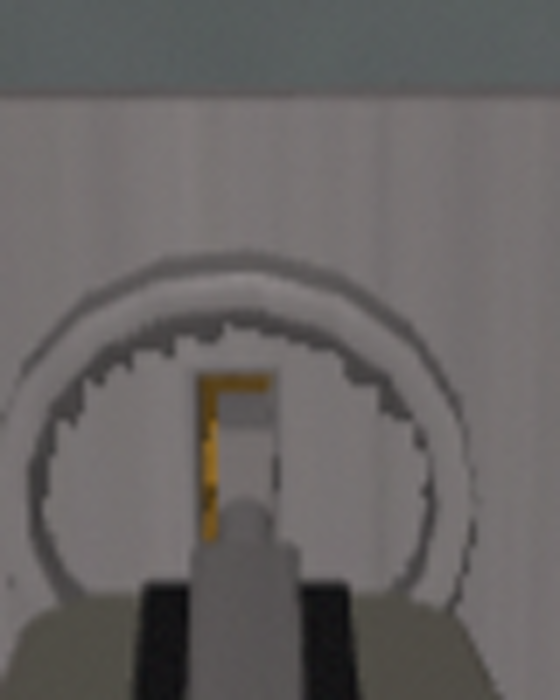

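```bash
python3 -m jog '[{"dp":[0,-0.6,0],"yaw":0,"claw":1},{"dp":[0,0,0],"yaw":0,"claw":1}]';python3 st.py; python3 -m jog '[{"dp":[2,0,0],"yaw":0,"claw":1},{"dp":[0,0,0],"yaw":0,"claw":1}]';python3 st.py; python3 -m jog '[{"dp":[2,0,0],"yaw":0,"claw":1}]';python3 st.py;python3 -c "
from h import *
f=grab('wrist');save(f,'w13z.png',(285,150,365,250),7)"
```

```text
clock: 13.82
ee_pos: [0.5856, 0.1868, 0.1634]
tcp_rot: [0.985, 1.329, -1.033]
contact_force: [0.6, -0.7, -1.0]
opening: 0.084
t 13.82 tcp [585.6 186.8 163.4] toolx [-0.021  -0.0209 -0.9996] yaw 0.2692 F [ 0.6 -0.7 -1. ] M [-0.01 -0.01  0.02] open 0.084 dq 0.001
clock: 14.08
ee_pos: [0.5856, 0.1868, 0.1612]
tcp_rot: [0.985, 1.329, -1.033]
contact_force: [0.7, 0.2, -1.1]
opening: 0.085
t 14.07 tcp [585.6 186.8 161.2] toolx [-0.021  -0.0208 -0.9996] yaw 0.2692 F [ 0.7  0.2 -1.1] M [-0.03 -0.03  0.01] open 0.085 dq 0.003
clock: 14.2
ee_pos: [0.5857, 0.1867, 0.1594]
tcp_rot: [0.985, 1.328, -1.033]
contact_force: [-0.5, -0.0, -0.8]
opening: 0.085
t 14.2 tcp [585.7 186.7 159.4] toolx [-0.0206 -0.0209 -0.9996] yaw 0.2692 F [-0.5 -0.  -0.8] M [ 0.   -0.02  0.03] open 0.085 dq 0.031
```

View pics/w13z.png

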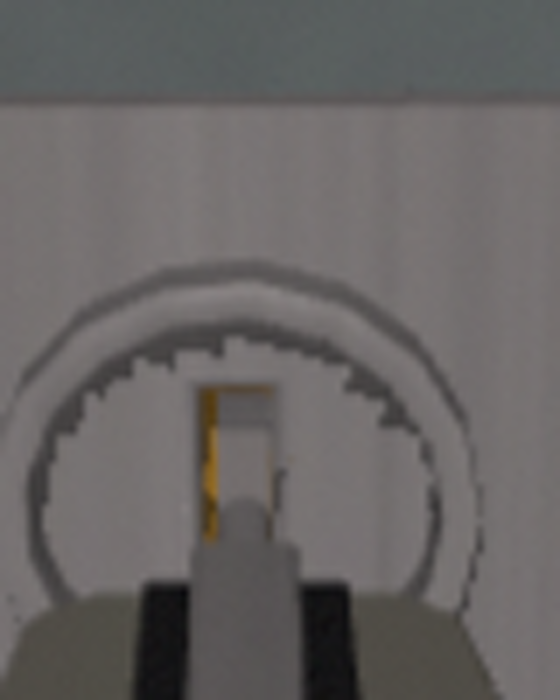

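```bash
python3 -m jog '[{"dp":[2,-0.5,0],"yaw":0,"claw":1},{"dp":[0,0,0],"yaw":0,"claw":1}]';python3 st.py; python3 -m jog '[{"dp":[3,-0.1,0],"yaw":0,"claw":1},{"dp":[0,0,0],"yaw":0,"claw":1}]';python3 st.py; python3 -m jog '[{"dp":[3,-0.1,0],"yaw":0,"claw":1}]';python3 st.py;python3 -c "
from h import *
f=grab('wrist');save(f,'w14z.png',(285,150,365,250),7)"
```

```text
clock: 14.5
ee_pos: [0.5847, 0.1865, 0.1565]
tcp_rot: [0.984, 1.329, -1.034]
contact_force: [0.1, -0.2, -0.4]
opening: 0.085
t 14.5 tcp [584.7 186.5 156.5] toolx [-0.0219 -0.021  -0.9995] yaw 0.2693 F [ 0.1 -0.2 -0.4] M [ 0.05 -0.06  0.03] open 0.085 dq 0.004
clock: 14.75
ee_pos: [0.5845, 0.1864, 0.1532]
tcp_rot: [0.984, 1.329, -1.034]
contact_force: [-0.5, 0.2, -0.8]
opening: 0.089
t 14.75 tcp [584.5 186.4 153.2] toolx [-0.0219 -0.021  -0.9995] yaw 0.2692 F [-0.5  0.2 -0.8] M [ 0.02 -0.05 -0.02] open 0.089 dq 0.005
clock: 14.88
ee_pos: [0.5846, 0.1863, 0.1504]
tcp_rot: [0.984, 1.329, -1.034]
contact_force: [0.4, 0.8, -1.2]
opening: 0.085
t 14.88 tcp [584.6 186.3 150.4] toolx [-0.0212 -0.0209 -0.9996] yaw 0.2693 F [ 0.4  0.8 -1.2] M [-0.02 -0.07  0.01] open 0.085 dq 0.047
```

View pics/w14z.png

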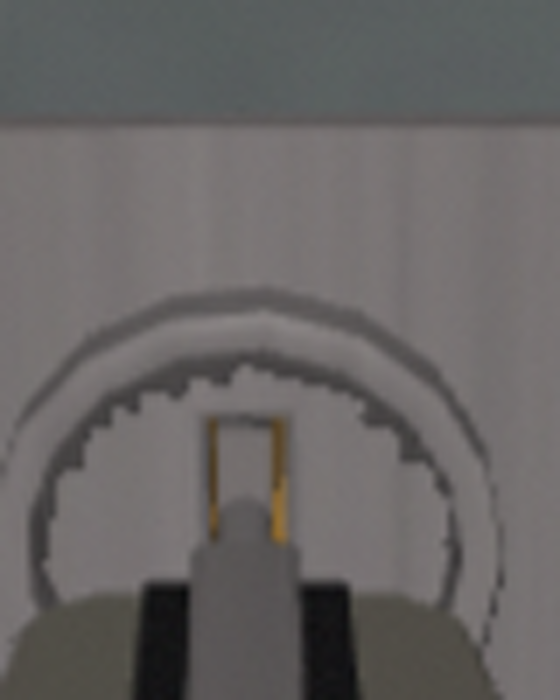

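```bash
python3 -m jog '[{"dp":[3,0.1,0],"yaw":0,"claw":1},{"dp":[0,0,0],"yaw":0,"claw":1}]';python3 st.py; python3 -m jog '[{"dp":[2,0,0],"yaw":0,"claw":1},{"dp":[0,0,0],"yaw":0,"claw":1}]';python3 st.py; python3 -m jog '[{"dp":[1.5,0,0],"yaw":0,"claw":1}]';python3 st.py
```

```text
clock: 15.18
ee_pos: [0.584, 0.1862, 0.1462]
tcp_rot: [0.984, 1.33, -1.035]
contact_force: [0.3, -0.4, -0.6]
opening: 0.085
t 15.18 tcp [584.  186.2 146.2] toolx [-0.0228 -0.0211 -0.9995] yaw 0.2692 F [ 0.3 -0.4 -0.6] M [-0.   -0.07 -0.  ] open 0.085 dq 0.004
clock: 15.42
ee_pos: [0.584, 0.1862, 0.1441]
tcp_rot: [0.984, 1.33, -1.035]
contact_force: [-0.2, -0.1, -0.9]
opening: 0.084
t 15.43 tcp [584.  186.2 144.1] toolx [-0.0226 -0.0211 -0.9995] yaw 0.2692 F [-0.2 -0.1 -0.9] M [-0.   -0.02  0.03] open 0.084 dq 0.006
clock: 15.55
ee_pos: [0.5841, 0.1861, 0.1428]
tcp_rot: [0.984, 1.33, -1.034]
contact_force: [-0.1, -0.4, -1.3]
opening: 0.085
t 15.55 tcp [584.1 186.1 142.8] toolx [-0.0222 -0.0211 -0.9995] yaw 0.2692 F [-0.1 -0.4 -1.3] M [ 0.02  0.01 -0.03] open 0.085 dq 0.024
```

```bash
python3 -m jog '[{"dp":[0.8,0,0],"yaw":0,"claw":1},{"dp":[0,0,0],"yaw":0,"claw":1}]';python3 st.py; python3 -m jog '[{"dp":[0.7,0,0],"yaw":0,"claw":1}]';python3 st.py; python3 -m jog '[{"dp":[0.7,0,0],"yaw":0,"claw":1}]';python3 st.py
```

```text
clock: 15.8
ee_pos: [0.584, 0.1861, 0.1417]
tcp_rot: [0.984, 1.33, -1.035]
contact_force: [-0.9, -0.7, 0.1]
opening: 0.087
t 15.8 tcp [584.  186.1 141.7] toolx [-0.0227 -0.0211 -0.9995] yaw 0.2692 F [-0.9 -0.7  0.1] M [ 0.07 -0.03 -0.02] open 0.087 dq 0.003
clock: 15.92
ee_pos: [0.5841, 0.1861, 0.1412]
tcp_rot: [0.984, 1.33, -1.034]
contact_force: [-0.5, -0.7, 2.8]
opening: 0.087
t 15.93 tcp [584.1 186.1 141.2] toolx [-0.0224 -0.0211 -0.9995] yaw 0.2692 F [-0.5 -0.7  2.8] M [ 0.03  0.16 -0.04] open 0.087 dq 0.003
clock: 16.05
ee_pos: [0.5842, 0.1861, 0.1412]
tcp_rot: [0.984, 1.33, -1.034]
contact_force: [-2.1, 0.1, 5.2]
opening: 0.088
t 16.05 tcp [584.2 186.1 141.2] toolx [-0.0221 -0.021  -0.9995] yaw 0.2692 F [-2.1  0.1  5.2] M [-0.07  0.49  0.02] open 0.088 dq 0.003
```

Floor contact came at TCP z 0.1412, against an expected 0.1414, so the key is home. I begin the clockwise turn.

```bash
python3 -m jog '[{"dp":[0,0,0],"yaw":0.1,"claw":1},{"dp":[0,0,0],"yaw":0,"claw":1}]';python3 st.py; python3 -m jog '[{"dp":[0,0,0],"yaw":0.1,"claw":1},{"dp":[0,0,0],"yaw":0.1,"claw":1}]';python3 st.py; python3 -c "
from h import *
print(telemetry.get_obs()['qpos'].round(3))"
```

```text
clock: 16.3
ee_pos: [0.5845, 0.1862, 0.1414]
tcp_rot: [1.06, 1.286, -1.11]
contact_force: [1.0, -1.3, -0.3]
opening: 0.086
t 16.3 tcp [584.5 186.2 141.4] toolx [-0.021  -0.0209 -0.9996] yaw 0.1676 F [ 1.  -1.3 -0.3] M [ 0.02 -0.17 -0.02] open 0.086 dq 0.013
clock: 16.55
ee_pos: [0.5846, 0.1861, 0.1414]
tcp_rot: [1.208, 1.192, -1.259]
contact_force: [-0.3, 0.0, 0.3]
opening: 0.085
t 16.55 tcp [584.6 186.1 141.4] toolx [-0.0208 -0.0211 -0.9996] yaw -0.0338 F [-0.3  0.   0.3] M [-0.01  0.17  0.13] open 0.085 dq 0.796
[ 0.121  0.339  1.53  -0.019  1.295  0.16 ]
```

```bash
python3 -m jog '[{"dp":[0,0,0],"yaw":0.1,"claw":1},{"dp":[0,0,0],"yaw":0.1,"claw":1}]';python3 st.py; python3 -m jog '[{"dp":[0,0,0],"yaw":0.1,"claw":1},{"dp":[0,0,0],"yaw":0.1,"claw":1}]';python3 st.py; python3 -c "
from h import *
f=grab('scene');save(f,'s14z.png',(320,90,460,210),5)
f=grab('side');save(f,'d14z.png',(220,100,350,220),5)
"
```

```text
clock: 16.8
ee_pos: [0.5843, 0.1862, 0.1414]
tcp_rot: [1.353, 1.085, -1.406]
contact_force: [-1.1, -0.0, 0.8]
opening: 0.085
t 16.8 tcp [584.3 186.2 141.4] toolx [-0.0216 -0.0213 -0.9995] yaw -0.2357 F [-1.1 -0.   0.8] M [0.02 0.16 0.13] open 0.085 dq 0.802
clock: 17.05
ee_pos: [0.584, 0.1862, 0.1414]
tcp_rot: [1.495, 0.963, -1.549]
contact_force: [-0.2, -0.3, -0.4]
opening: 0.085
t 17.05 tcp [584.  186.2 141.4] toolx [-0.0222 -0.0214 -0.9995] yaw -0.4376 F [-0.2 -0.3 -0.4] M [0.01 0.13 0.12] open 0.085 dq 0.802
```

View pics/d14z.png

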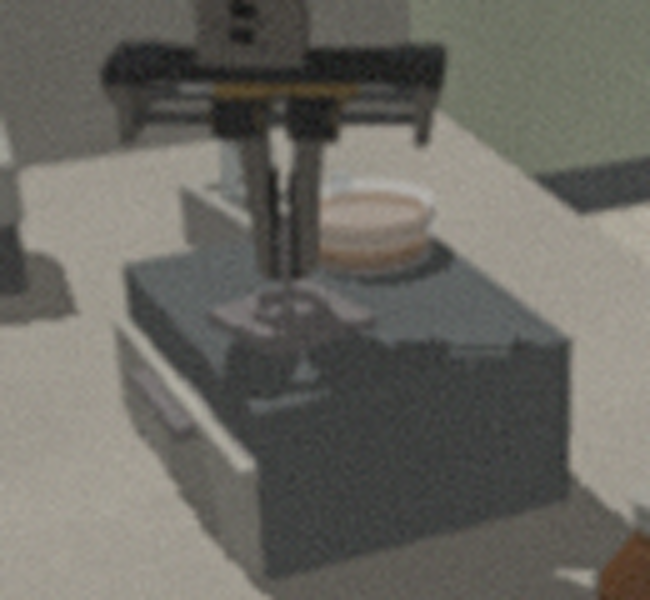

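```bash
python3 -m jog '[{"dp":[0,0,0],"yaw":0.1,"claw":1},{"dp":[0,0,0],"yaw":0.1,"claw":1}]';python3 st.py; python3 -m jog '[{"dp":[0,0,0],"yaw":0.1,"claw":1},{"dp":[0,0,0],"yaw":0.1,"claw":1}]';python3 st.py; python3 -m jog '[{"dp":[0,0,0],"yaw":0.1,"claw":1},{"dp":[0,0,0],"yaw":0,"claw":1}]';python3 st.py;python3 -c "
from h import *
f=grab('side');save(f,'d15z.png',(220,100,350,220),5)
"
```

```text
clock: 17.4
ee_pos: [0.5838, 0.1863, 0.1414]
tcp_rot: [1.628, 0.83, -1.684]
contact_force: [-1.1, 0.1, 1.0]
opening: 0.085
t 17.4 tcp [583.8 186.3 141.4] toolx [-0.0228 -0.0213 -0.9995] yaw -0.6333 F [-1.1  0.1  1. ] M [0.07 0.19 0.12] open 0.085 dq 0.784
clock: 17.65
ee_pos: [0.5835, 0.1865, 0.1414]
tcp_rot: [1.759, 0.681, -1.815]
contact_force: [0.0, 0.6, 0.6]
opening: 0.087
t 17.65 tcp [583.5 186.5 141.4] toolx [-0.0233 -0.0211 -0.9995] yaw -0.8323 F [0.  0.6 0.6] M [0.14 0.13 0.06] open 0.087 dq 0.79
clock: 17.9
ee_pos: [0.5835, 0.1866, 0.1414]
tcp_rot: [1.82, 0.603, -1.876]
contact_force: [0.5, 0.5, 0.7]
opening: 0.084
t 17.9 tcp [583.5 186.6 141.4] toolx [-0.0234 -0.021  -0.9995] yaw -0.9283 F [0.5 0.5 0.7] M [-0.03  0.11  0.11] open 0.084 dq 0.025
```

View pics/d15z.png

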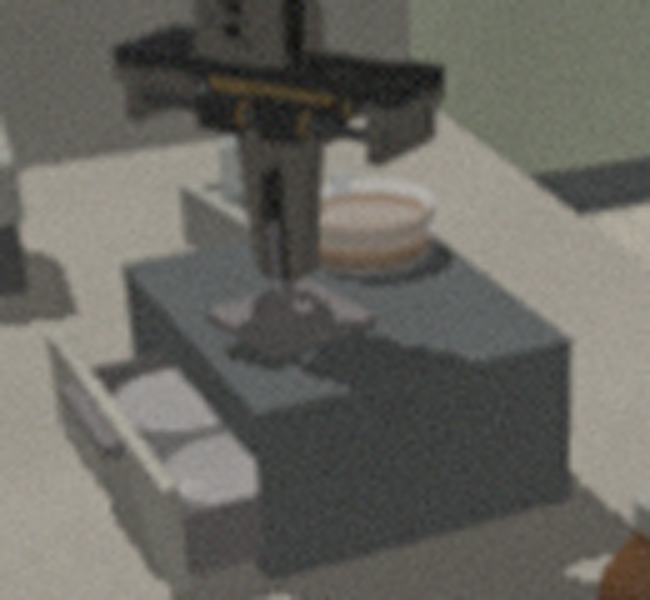

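The drawer is open. I let go and then retract upward.

```bash
python3 -m jog '[{"dp":[0,0,0],"yaw":0,"claw":0.4},{"dp":[0,0,0],"yaw":0,"claw":0.4},{"dp":[0,0,0],"yaw":0,"claw":0.4},{"dp":[0,0,0],"yaw":0,"claw":0.4}]';python3 st.py; python3 -m jog '[{"dp":[-15,0,0],"yaw":0,"claw":0.4},{"dp":[-20,0,0],"yaw":0,"claw":0.4},{"dp":[-30,0,0],"yaw":0,"claw":0.4},{"dp":[-40,0,0],"yaw":0,"claw":0.4},{"dp":[0,0,0],"yaw":0,"claw":0.4}]';python3 st.py;python3 -c "
from h import *
f=grab('side');save(f,'d16z.png',(220,100,350,220),5)
f=grab('wrist');save(f,'w16.png')
f=grab('scene');save(f,'s16.png')
"
```

```text
clock: 18.45
ee_pos: [0.5837, 0.1865, 0.1413]
tcp_rot: [1.817, 0.607, -1.873]
contact_force: [0.8, -0.2, -1.1]
opening: 0.296
t 18.45 tcp [583.7 186.5 141.3] toolx [-0.0231 -0.021  -0.9995] yaw -0.9234 F [ 0.8 -0.2 -1.1] M [0.   0.04 0.  ] open 0.296 dq 0.004
clock: 19.08
ee_pos: [0.5869, 0.1889, 0.2541]
tcp_rot: [1.82, 0.606, -1.868]
contact_force: [0.3, -0.2, 0.5]
opening: 0.299
t 19.07 tcp [586.9 188.9 254.1] toolx [-0.0192 -0.0205 -0.9996] yaw -0.9227 F [ 0.3 -0.2  0.5] M [ 0.01  0.09 -0.01] open 0.299 dq 0.063
```

View pics/d16z.png

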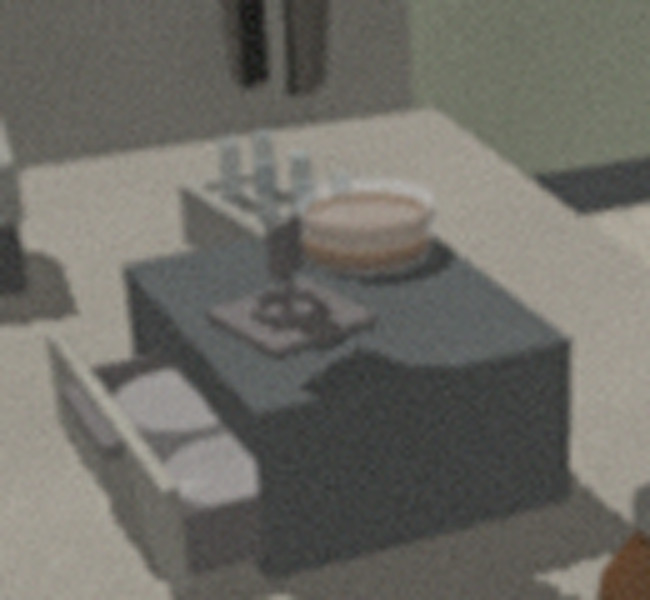

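View pics/w16.png

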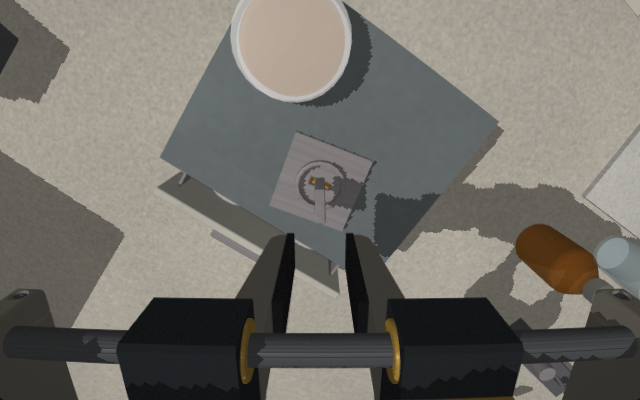

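View pics/s16.png

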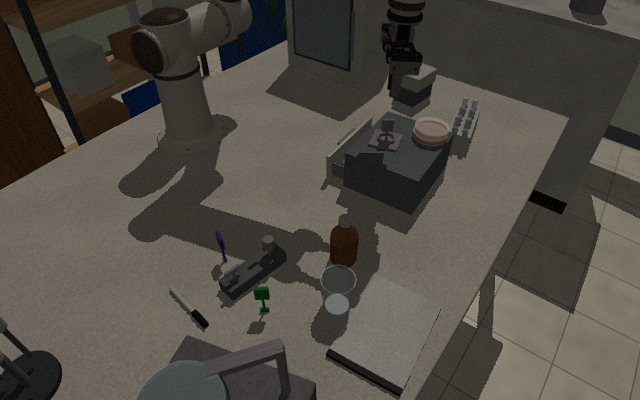

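The key stands upright in the lock with the drawer out and everything else in place. I check the height of the key's top and then hand in.

```bash
python3 -m jog '[{"dp":[0,0,0],"yaw":0,"claw":0.4}]'
python3 - <<'E'
from h import *
f=grab('scene'); P=[px(f,u,v) for v in range(112,140) for u in range(378,400) if f['depth'][v,u]>0]
P=np.array([p for p in P if p[2]>.135 and p[2]<.2]); print(len(P),P[:,2].max().round(4),P[:,:2].mean(0).round(4)); print(telemetry.get_obs()['dq'].round(3))
bot.hand_in()
E
```

```text
clock: 19.35
ee_pos: [0.5833, 0.1884, 0.2464]
tcp_rot: [1.808, 0.609, -1.881]
contact_force: [-0.3, -0.3, -0.1]
opening: 0.295
141 0.1784 [0.5846 0.185 ]
[ 0.    -0.    -0.005  0.001  0.     0.001]
the job is handed in; nothing more can be done
```

I took the flat-headed key from the middle slot, found the lock slot with the wrist camera and lowered the key in. I turned it about 1.2 rad clockwise, the drawer sprang open, and I let go, moved the gripper up and handed in at about 19.4 s. The hand-in gave no verdict.

**Pushing home:** The key met the plug floor with the TCP at z 0.1412 m, against an expected 0.1414 m. The largest force I read there was about 5 N, well under the 30 N limit. I found the slot by looking at it rather than by touching the collar.

**Final pictures:** They show the drawer clearly out, the key upright in the lock, and the other two keys and the bystanders where they were. I did not measure how far the drawer stands out.

**Last measurement:** The scene camera put the key's head top at 0.178 m, where fully home would be 0.176 m, so it agrees within the 2 mm calibration. Its head is at about (0.585, 0.185), in line with the measured slot at about (0.584, 0.187).

**Tool tilt:** The arm left the tool leaning by about 0.03 rad throughout, and I could not remove that with the moves available. It did not hinder the insertion or the turn.

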